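# Stand the bench driver back in its block

### The arm

A 6-joint arm with a two-finger parallel gripper is mounted at the origin on the work surface. World frame = base frame: x ahead of the robot, y to its left, z up, the work surface at z = 0. Lengths are in m, angles in rad, forces in N, time in s.
With the tool pointing down it reaches from about 0.25 to 0.775 m from the base axis. Payload 4 kg.
Tool frame: the origin (TCP) lies at the very end of the fingers, on their centre line; the grasp point (between the pads) lies hold_point_z behind it (hold_point_z is the distance from the TCP to the grasp point, in m); z points along the fingers, y is the direction in which the jaws open and shut (so a half turn about z gives the same grasp; the last joint's range is limited). The gripper opens to 94 mm and grips with 3 to 60 N. Pads are 16 mm wide; open, the fingers measure 119 mm over their backs; the gripper's body (75 mm by 177 mm) begins 78 mm behind the grasp point.
Start: joints at [1.178, 0.087, 1.371, -0, 1.684, -0.103], TCP at [0.157, 0.527, 0.206] pointing down, gripper open.
Joint ranges: [-3.1, 3.1], [-0.76, 2.03], [0.27, 2.55], [-1.08, 4.22], [0.17, 2.65], [-2.57, 2.57]. Speed limits (rad/s): [2.79, 2.79, 3.14, 3.14, 3.14, 3.14].

### API

Orientations are given as [roll, pitch, yaw] about the fixed x, y, z axes, in that order (R = Rz(yaw) Ry(pitch) Rx(roll)).
In Python, from bench import * gives the robot as it stands.
- The arm moves only by the tool step_arm, never from a script. Its argument "increments" is text: rows parted by semicolons, each of 6 numbers parted by spaces: the shift along the tool's x, y, z in cm, then the turn, a rotation vector about the tool's x, y, z in rad. A call has 1 to 5 rows; each row shifts and turns the commanded pose from where the row before left it, along the tool's axes as they then stand; what a row does not reach is not made up. A row lasts 1/10 s, in which the tool goes at most 50 mm and 8.59 degrees, less where a joint would pass 70% of its speed; a pose out of reach is approached as far as the arm can. A call is refused whole if a number of a shift passes 5 or a number of a turn 0.15, either way. A call with a gripper value outside its range is refused whole. "claw" is the gripper's target within -1 to 1 (shut at 1, half-way at 0, fully open at -1), set as the call begins (left out, the last holds). The fingers move at their own pace and stop on an object; the grip force is fixed at half the most. Time passes only in rows, so rows that do not move let the fingers close. It gives the time, the measured TCP pose, the force and the opening at its end, in the units of the state.
- get_obs(): the state, without advancing time (a new reading comes with each control period).
- snapshot(name): name is "scene" or "side" or "wrist"; returns the picture (400x640x3 uint8, red, green, blue); there is no depth.
- calibration(name): a dict with "camera_matrix" (3x3 intrinsics, pixels), "eye" and "orientation" of the camera in the world; the wrist camera has in their place "tool_from_camera" (4x4, takes a point from camera to tool coordinates, whose origin is the TCP and whose axes are the flange's). Camera axes: x right, y up, looking along -z (the intrinsics and any distortion apply to the point x, -y, -z); pixel columns grow to the right and rows downward; lengths in m; the calibration is good to about 2 mm. The wrist camera is an equidistant fisheye: a pixel r from the principal point sees the ray r / f radians off the axis. A picture is of the moment at which its call begins: read the wrist's pose just before it. calibration takes no time and is no camera call.
- close_job(): hands the job in, once; it reports no verdict.
The state is a dict: "time": time; "joint_positions": joint angles; "qvel": joint speeds; "joint_torque": joint torques, N m; "tool_pos": TCP position; "ee_rot": TCP orientation; "wrist_force": force on the tool from outside, world axes, zero at the start; "wrist_torque": the same for the moment, N m; "width": finger opening in m.
Only numpy, scipy, OpenCV 4.12 (cv2) and the standard library are available. Lean on these libraries where they do the work, as an engineer would, in place of code of your own. Each camera call takes 0.05 s, during which the arm holds its last target. There are 200 camera calls.

### The job

Put the long brass-handled driver away in the grey block. First lay it in the sloping wooden cradle, tip down against the foot stop and handle in both notches, and let go; then take it afresh by the top of its handle, stand it tip-down in the wide free socket and keep hold of it until its handle's shoulder sits fully home on the block, then let go. Leave the short driver, the bottle, the jar and the two black stands where they are.

Things in the scene. Friction and masses are not known exactly. Their poses are not given: they have to be found in the camera images.
- driver: the long driver, 170 mm: square brass handle 18 x 18 x 120 mm, then a round steel shank, 10 mm thick, 50 mm long, tip bevelled. Lies on a flat of its handle at first. Origin on its axis, 100 mm from the tip and 70 mm from the handle's end (near the centre of mass); x along the axis from tip to handle end, y and z square to the handle's flats. About 0.2 kg
- driver_tip (a point): centre of the driver's steel tip, 100 mm from its origin along -x
- driver_end (a point): centre of the flat end of the driver's handle, 70 mm from its origin along +x
- cradle: fixed wooden cradle, base 170 x 80 mm, rest sloping at 45 degrees. Origin on the bench; x level, towards the high end; y across; z up. A driver home in it has its axis running from the foot point 45 degrees up towards +x, through two notches open square to the slope, upwards. Between and below the notches the rest is open down to 26 mm below that axis
- cradle_foot (a point): where the centre of the driver's tip is when it lies home in the cradle, against a 36 mm wide stop plate that reaches 10 mm above the axis; in the cradle's frame 60 mm towards -x and 36 mm up
- stand: fixed grey block 150 (x) x 64 (y) x 60 mm high, origin at the centre of its underside. In a row along x: at -50 mm the wide free socket (round, 13 mm, 55 mm deep, 2 mm bevel), at +2 mm a 7 mm socket, too narrow, at +50 mm another long driver standing there already, fixed, its 18 mm square handle reaching 180 mm above the bench
- socket_mouth (a point): centre of the wide free socket's mouth, on the block's top face, 60 mm above the bench
- socket_home (a point): where the centre of the driver's tip is when its shoulder sits on the block: on the socket's axis, 50 mm below the mouth
- short_driver: a short driver of the same look, 100 mm long with a 14 mm square handle, lying on the bench on a flat of its handle; leave it. Origin on its axis 55 mm from the tip, x from tip to handle end
- oil_bottle: small amber bottle, 32 mm across and 62 mm high; leave it. Origin at the centre of its underside
- loupe_a: black waisted stand 38 mm across and 32 mm high; leave it. Origin at the centre of its underside
- loupe_b: another black waisted stand like loupe_a; leave it. Origin at the centre of its underside
- jar: small glass jar with a steel lid, 48 mm across and 45 mm high; leave it. Origin at the centre of its underside
- cradle_low_notch (a point): on the driver's axis, middle of the low notch, 63 mm up the slope from the foot point. The notch is 10 mm long along the axis and 24 mm wide; floor 9 mm below the axis, 5 mm side walls reaching 4 mm above it
- cradle_high_notch (a point): on the driver's axis, middle of the high notch, 124 mm up the slope from the foot point; 8 mm long along the axis, otherwise like the low notch. Nothing of the cradle lies further up the slope
- cradle_head (a point): where the centre of the driver's handle end is when it lies home in the cradle, 170 mm up the slope from the foot point
There are look-alikes about, which are no part of the job. What is shaped like the driver but blue is not meant. What is shaped like the cradle but turquoise is not meant.

How it is judged:
By the outcome, as a careful person would: the job done as asked, in the order asked, and still so for the second after the job is handed in, with the robot touching nothing.
It also fails if it takes over 64 s, if anything falls off the work surface, if the arm or the gripper's body presses on something with over 40 N, if the wrist force passes 120 N, or if a joint passes its speed limit or range.

## Working session

There is one attempt and no reset: what is moved stays moved. The work goes in short steps, Python scripts to look and compute and a tool call to move; the robot and the scene stay as the last step left them, time stands still between calls to the robot, and variables do not carry over. Pictures are saved under pics/ and viewed, about 8 in all and at most 12, crops included, and the job is handed in when it is done.

Besides the shell and the picture viewer there is one more tool, called after "Call:" as a command line: name --argument value ..., lists and objects as JSON in quotes. step_arm: Moves the arm, as the interface text tells. Its arguments: {"type":"object","properties":{"increments":{"type":"string"},"claw":{"type":"number"}},"required":["increments"]}

```bash
ls; mkdir -p pics
python3 - <<'E'
from bench import *
import cv2
print(get_obs())
for n in ("scene","side"):
    cv2.imwrite(f"pics/{n}0.png",snapshot(n)[:,:,::-1])
for n in ("scene","side","wrist"): print(n,calibration(n))
E
```

```text
pics
{'time': 0.0, 'joint_positions': array([ 1.17791915e+00,  8.79525051e-02,  1.37222041e+00, -3.02783527e-05,
        1.68356948e+00, -1.03056653e-01]), 'qvel': array([-0.00016642,  0.00052834, -0.00050071, -0.00037607, -0.00075908,
       -0.00095024]), 'joint_torque': array([-2.47733391e-03, -3.40198731e+01, -3.02419209e+01,  7.14308512e-02,
        3.35376954e-02, -2.06872000e-04]), 'tool_pos': array([0.15696683, 0.52657244, 0.20432269]), 'ee_rot': array([-3.13945122e+00, -1.91219480e-04,  2.85176855e+00]), 'wrist_force': array([-0.43972564,  0.95381778, -0.08732108]), 'wrist_torque': array([ 0.07175693,  0.01981255, -0.01565025]), 'width': 0.09421171179202287}
scene {'camera_matrix': array([[423.08739389,   0.        , 319.08317086],
       [  0.        , 423.08739389, 206.34257996],
       [  0.        ,   0.        ,   1.        ]]), 'eye': array([ 1.22961847, -0.17704057,  0.90699844]), 'orientation': array([0.75155182, 0.02145382, 1.34585144])}
side {'camera_matrix': array([[397.07856638,   0.        , 319.45621329],
       [  0.        , 397.07856638, 201.39644985],
       [  0.        ,   0.        ,   1.        ]]), 'eye': array([ 0.32564534, -0.83396955,  1.0720236 ]), 'orientation': array([ 0.72398843,  0.01721839, -0.26642528])}
wrist {'camera_matrix': array([[309.70691629,   0.        , 320.94812307],
       [  0.        , 309.70691629, 200.20581262],
       [  0.        ,   0.        ,   1.        ]]), 'tool_from_camera': array([[-1.05516236e-04,  9.70551104e-01,  2.40895297e-01,
         7.07792465e-02],
       [ 9.99999951e-01,  3.14037356e-05,  3.11493421e-04,
        -5.99512517e-04],
       [ 2.94755271e-04,  2.40895318e-01, -9.70551059e-01,
        -1.79472540e-01],
       [ 0.00000000e+00,  0.00000000e+00,  0.00000000e+00,
         1.00000000e+00]])}
```

View pics/scene0.png

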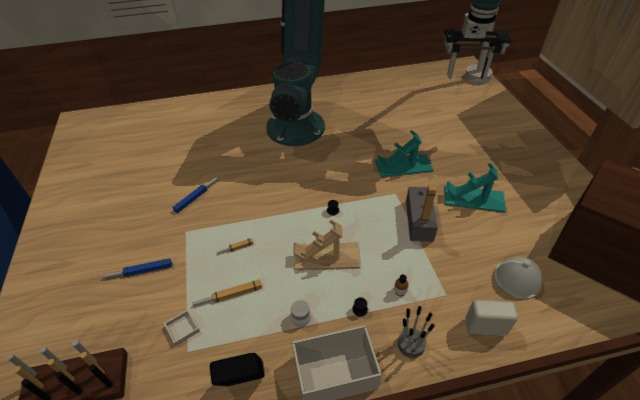

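View pics/side0.png

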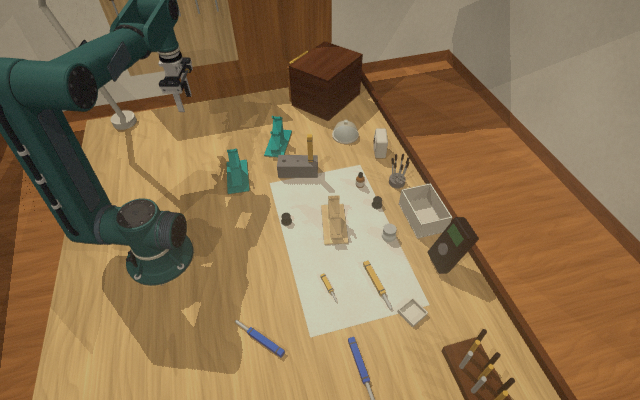

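Run:
```python
import bench
print([ (n,getattr(bench,n)) for n in dir(bench) if not n.startswith('__')])
```

```text
[('IKError', <class 'bench.IKError'>), ('calibration', <function make.<locals>.<lambda> at 0x7f13963b4680>), ('close_job', <function connect.<locals>.done at 0x7f13969bb740>), ('get_obs', <function make.<locals>.<lambda> at 0x7f13963b45e0>), ('hold_point_z', 0.0188), ('snapshot', <function make.<locals>.drawn_camera at 0x7f13963b40e0>)]
```

```bash
cat > h.py <<'E'
import numpy as np, cv2
from bench import *
from scipy.spatial.transform import Rotation as R
from scipy.optimize import least_squares
def rpy(a): return R.from_euler('xyz',a).as_matrix()
def proj(n,P,obs=None):
    c=calibration(n);K=c['camera_matrix'];P=np.atleast_2d(P)
    if n=='wrist':
        T=c['tool_from_camera'];Rt=rpy(obs['ee_rot'])
        p=((P-obs['tool_pos'])@Rt-T[:3,3])@T[:3,:3]
        v=p*[1,-1,-1];r=np.hypot(v[:,0],v[:,1]);th=np.arctan2(r,v[:,2])
        return K[[0,1],[2,2]]+K[0,0]*(th/np.maximum(r,1e-9))[:,None]*v[:,:2]
    v=(P-c['eye'])@rpy(c['orientation'])*[1,-1,-1]
    return K[[0,1],[2,2]]+K[0,0]*v[:,:2]/v[:,2:]
def ray(n,uv,z,obs=None):
    c=calibration(n);K=c['camera_matrix'];d=(np.atleast_2d(uv)-K[[0,1],[2,2]])/K[0,0]
    if n=='wrist':
        T=c['tool_from_camera'];Rt=rpy(obs['ee_rot']);th=np.linalg.norm(d,axis=1)[:,None]
        v=np.c_[d/th*np.sin(th),np.cos(th)]*[1,-1,-1]
        D=v@T[:3,:3].T@Rt.T;E=obs['tool_pos']+Rt@T[:3,3]
    else:
        D=(np.c_[d,np.ones(len(d))]*[1,-1,-1])@rpy(c['orientation']).T;E=c['eye']
    return E+D*((z-E[2])/D[:,2])[:,None]
def crop(im,x0,y0,x1,y1,s,fn):
    o=cv2.resize(im[y0:y1,x0:x1],None,fx=s,fy=s,interpolation=cv2.INTER_CUBIC)
    for x in range(-(-x0//10)*10,x1,10):
        cv2.line(o,(int((x-x0)*s),0),(int((x-x0)*s),6 if x%50 else 14),(255,0,0),1)
        if x%20==0: cv2.putText(o,str(x),(int((x-x0)*s)+2,20),0,.35,(255,0,0),1)
    for y in range(-(-y0//10)*10,y1,10):
        cv2.line(o,(0,int((y-y0)*s)),(6,int((y-y0)*s)),(255,0,0),1)
        if y%20==0: cv2.putText(o,str(y),(8,int((y-y0)*s)+4),0,.35,(255,0,0),1)
    if fn: cv2.imwrite(fn,o[:,:,::-1])
    return o
E
python3 - <<'E'
from h import *
print('driver scene',ray('scene',[[194,302],[261,282]],.009))
print('driver side',ray('side',[[391,307],[367,262]],.009))
print('stand side top',ray('side',[[278,159],[317,159],[297,157]],.06), ray('scene',[[420,192],[425,225]],.06))
print('cradle base', ray('scene',[[294,265],[360,267],[355,243],[294,243]],.005))
a=cv2.imread('pics/scene0.png')[:,:,::-1];b=cv2.imread('pics/side0.png')[:,:,::-1]
crop(a,185,175,445,315,3,'pics/sc1.png'); crop(b,265,125,415,315,3.1,'pics/sd1.png')
E
```

```text
driver scene [[ 0.64212644 -0.37248191  0.009     ]
 [ 0.62406546 -0.20713787  0.009     ]]
driver side [[ 0.64669467 -0.37183951  0.009     ]
 [ 0.6320775  -0.20898319  0.009     ]]
stand side top [[0.4505202  0.28304194 0.06      ]
 [0.59157046 0.24167741 0.06      ]
 [0.52185833 0.27373528 0.06      ]] [[0.468847   0.26936477 0.06      ]
 [0.58604663 0.23563421 0.06      ]]
cradle base [[ 0.59020746 -0.11719106  0.005     ]
 [ 0.63669585  0.04656399  0.005     ]
 [ 0.5586577   0.05590847  0.005     ]
 [ 0.51923755 -0.10395081  0.005     ]]
```

View pics/sc1.png

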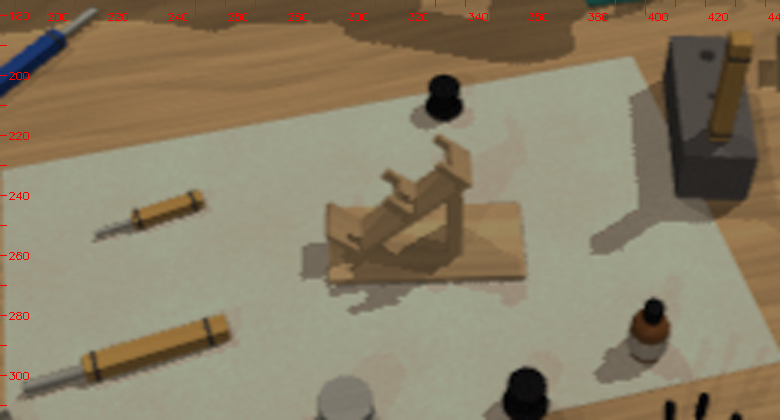

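View pics/sd1.png

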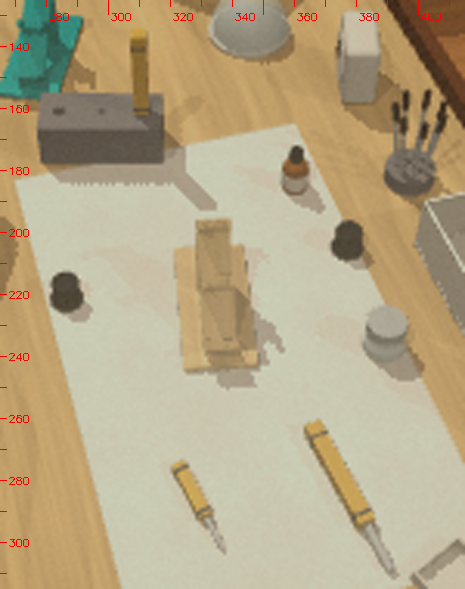

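```bash
cat >> h.py <<'E'
def plan(p,rot,n,p0=None,rot0=None):
    """rows (tool-frame cm / rad) from the present pose to p, rot in n rows; prints in groups of 5"""
    o=get_obs(); q=np.array(o['tool_pos'] if p0 is None else p0,float); A=rpy(o['ee_rot'] if rot0 is None else rot0)
    B=rpy(rot) if np.shape(rot)==(3,) else rot
    rows=[]
    for i in range(n):
        k=n-i
        s=np.round(A.T@(np.array(p)-q)/k*100,2); w=np.round(R.from_matrix(A.T@B).as_rotvec()/k,3)
        rows.append(' '.join('%g'%(v+0.) for v in np.r_[s,w])); q=q+A@s/100; A=A@R.from_rotvec(w).as_matrix()
    for i in range(0,n,5): print('; '.join(rows[i:i+5]))
    print('ends',q.round(4))
def tool(x,z):
    """rotation with tool x along x and tool z along z (world)"""
    z=np.array(z,float);z/=np.linalg.norm(z);x=np.array(x,float);x-=z*(x@z);x/=np.linalg.norm(x)
    return np.c_[x,np.cross(z,x),z]
E
python3 -c "
from h import *
plan([.56,.08,.30],[3.1416,0,1.571],15)"
```

```text
-3.43 -2.09 -0.63 0 0 0.085; -3.59 -1.79 -0.63 0 0 0.085; -3.73 -1.48 -0.63 0 0 0.085; -3.84 -1.16 -0.63 0 0 0.085; -3.92 -0.82 -0.63 0 0 0.086
-3.98 -0.48 -0.64 0 0 0.085; -4.01 -0.15 -0.63 0 0 0.086; -4.01 0.2 -0.64 0 0 0.085; -3.97 0.54 -0.63 0 0 0.086; -3.91 0.88 -0.64 0 0 0.085
-3.83 1.21 -0.63 0 0 0.086; -3.71 1.53 -0.64 0 0 0.085; -3.56 1.84 -0.63 0 0.001 0.086; -3.39 2.14 -0.64 -0.001 0 0.085; -3.2 2.42 -0.64 0 0.001 0.086
ends [0.56 0.08 0.3 ]
```

Call:
step_arm --increments "-3.4 -2.1 -0.6 0 0 0.085; -3.6 -1.8 -0.6 0 0 0.085; -3.7 -1.5 -0.6 0 0 0.085; -3.8 -1.2 -0.6 0 0 0.085; -3.9 -0.8 -0.6 0 0 0.085"

```text
time: 0.6
tool_pos: [0.2908, 0.3766, 0.2352]
ee_rot: [-3.141, -0.0, 2.424]
wrist_force: [0.2, 0.8, -0.2]
width: 0.094
```

Call:
step_arm --increments "-4 -0.5 -0.7 0 0 0.085; -4 -0.2 -0.7 0 0 0.085; -4 0.2 -0.7 0 0 0.085; -4 0.5 -0.7 0 0 0.085; -3.9 0.9 -0.7 0 0 0.085"

```text
time: 1.1
tool_pos: [0.4249, 0.2272, 0.2703]
ee_rot: [-3.141, -0.0, 1.998]
wrist_force: [-0.0, -0.1, 0.5]
width: 0.0944
```

Call:
step_arm --increments "-3.8 1.2 -0.6 0 0 0.085; -3.7 1.5 -0.6 0 0 0.085; -3.6 1.8 -0.6 0 0 0.085; -3.4 2.1 -0.6 0 0 0.085; -3.2 2.4 -0.6 0 0 0.085"

```text
time: 1.6
tool_pos: [0.5586, 0.0784, 0.3001]
ee_rot: [-3.141, -0.0, 1.573]
wrist_force: [0.5, 0.5, 0.7]
width: 0.0939
```

Run:
```python
from h import *
o=get_obs(); print(o['time'],o['tool_pos'],o['ee_rot'],o['joint_positions'],o['qvel'])
im=snapshot('wrist'); np.savez('w1.npz',im=im,p=o['tool_pos'],r=o['ee_rot'])
o=get_obs(); print(o['tool_pos'],o['ee_rot'])
im2=snapshot('wrist'); np.savez('w1.npz',im=im2,p=o['tool_pos'],r=o['ee_rot'])
cv2.imwrite('pics/w1.png',cv2.resize(im2,None,fx=1.25,fy=1.25)[:,:,::-1])
```

```text
1.6 [0.55857681 0.07838043 0.30011415] [-3.14061000e+00 -2.13241945e-04  1.57312082e+00] [3.87408971e-02 1.21450112e-01 1.14745797e+00 2.60744710e-04
 1.87365880e+00 3.64939445e-02] [-0.56576678  0.50181062 -0.66696578  0.0041669   0.15940356  0.27631187]
[0.56222473 0.07342327 0.29950566] [3.14002347 0.00404184 1.56444023]
```

View pics/w1.png

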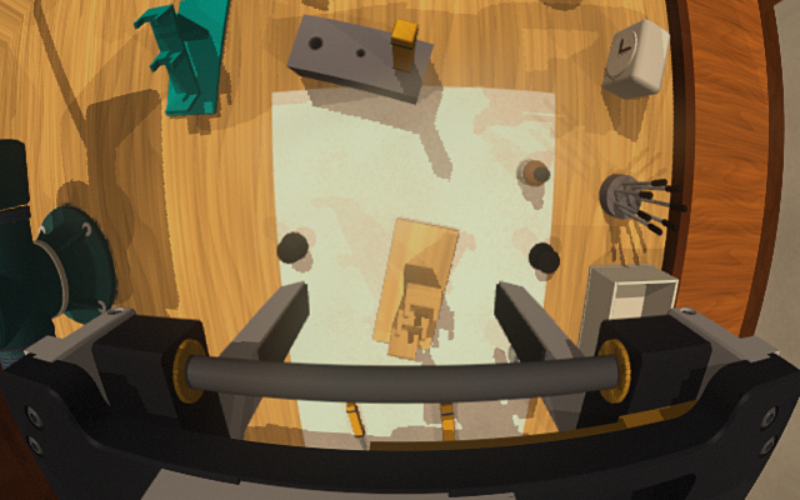

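Run:
```python
from h import *
d=np.load('w1.npz');o=dict(tool_pos=d['p'],ee_rot=d['r'])
W=lambda u,z: ray('wrist',np.array(u)/1.25,z,o)
print('mouth',W([[315,43],[361,53]],.06), ray('side',[[265+58/3.1,125+111/3.1],[265+101/3.1,125+111/3.1]],.06),ray('scene',[[185+707/3,175+56/3],[185+714/3,175+97/3]],.06))
print('cradle top wrist',W([[397,218],[459,230],[374,340]],.01))
print('scene',ray('scene',[[185+521/3,175+202/3],[185+526/3,175+274/3],[185+328/3,175+276/3]],.01))
print('side',ray('side',[[265+174/3.1,125+250/3.1],[265+247/3.1,125+245/3.1],[265+183/3.1,125+369/3.1],[265+258/3.1,125+362/3.1]],.01))
crop(d['im'],285,165,385,295,6,None)
c1=crop(d['im'],285,165,385,290,4.7,None); c2=crop(d['im'],220,5,350,85,3,None)
out=np.zeros((590,880,3),np.uint8); out[:c1.shape[0],:470]=c1; out[:c2.shape[0],480:870]=c2
cv2.imwrite('pics/w1c.png',out[:,:,::-1][:590,:870])
```

```text
mouth [[0.46837107 0.27187533 0.06      ]
 [0.51921665 0.25679822 0.06      ]] [[0.46915875 0.26717497 0.06      ]
 [0.51914897 0.25252399 0.06      ]] [[0.47546727 0.26865699 0.06      ]
 [0.52586123 0.25485398 0.06      ]]
cradle top wrist [[ 0.55614778  0.06584627  0.01      ]
 [ 0.63304446  0.05050787  0.01      ]
 [ 0.52338005 -0.10011395  0.01      ]]
scene [[ 0.5625514   0.0647784   0.01      ]
 [ 0.63821164  0.04674091  0.01      ]
 [ 0.60007095 -0.11783221  0.01      ]]
side [[ 0.55566379  0.05584277  0.01      ]
 [ 0.63787649  0.0399527   0.01      ]
 [ 0.52074446 -0.10630572  0.01      ]
 [ 0.59926622 -0.11940437  0.01      ]]
```

```bash
python3 -c "
from h import *
plan([.565,-.07,.20],[3.1416,0,1.356],5)"
```

```text
-2.92 0.1 1.99 0 0 0.043; -2.91 0.23 1.98 0 0 0.043; -2.9 0.35 1.99 0 0.001 0.043; -2.88 0.47 1.98 0 0 0.043; -2.86 0.6 1.98 -0.001 0.001 0.042
ends [ 0.565 -0.07   0.2  ]
```

Call:
step_arm --increments "-2.9 0.1 2 0 0 0.043; -2.9 0.2 2 0 0 0.043; -2.9 0.3 2 0 0 0.043; -2.9 0.5 2 0 0 0.043; -2.9 0.6 2 0 0 0.043"

```text
time: 2.2
tool_pos: [0.5625, -0.0665, 0.1992]
ee_rot: [-3.141, -0.001, 1.362]
wrist_force: [0.5, -0.3, 0.5]
width: 0.0942
```

Call:
step_arm --increments "0 0 0 0 0 0; 0 0 0 0 0 0"

```text
time: 2.4
tool_pos: [0.5625, -0.0658, 0.1997]
ee_rot: [-3.139, -0.001, 1.362]
wrist_force: [-0.7, 1.0, 1.0]
width: 0.0941
```

Run:
```python
from h import *
o=get_obs(); print(o['time'],o['tool_pos'],o['ee_rot'],np.abs(o['qvel']).max())
im=snapshot('wrist'); np.savez('w2.npz',im=im,p=o['tool_pos'],r=o['ee_rot'])
print(o['tool_pos'])
t=np.radians(77.7);X=np.array([np.cos(t),np.sin(t),0]);Y=np.array([-np.sin(t),np.cos(t),0]);C=np.array([.5788,-.028,0])
f=lambda x,y,z:proj('wrist',C+x*X+y*Y+[0,0,z],o)[0].round(1)
print('corners',[f(a,b,.01) for a,b in((-.085,-.04),(-.085,.04),(.085,-.04),(.085,.04))],'head',f(.0602,0,.036+.1202))
crop(im,230,30,430,260,2.6,'pics/w2.png')
```

```text
2.4 [ 0.56250265 -0.06578766  0.19967715] [-3.13940609e+00 -1.05282280e-03  1.36209764e+00] 0.036613943314549674
[ 0.56250265 -0.06578766  0.19967715]
corners [array([360.3, 217.6]), array([296.3, 217.3]), array([363.5,  79. ]), array([295.7,  78.2])] head [334.7  81.5]
```

View pics/w2.png

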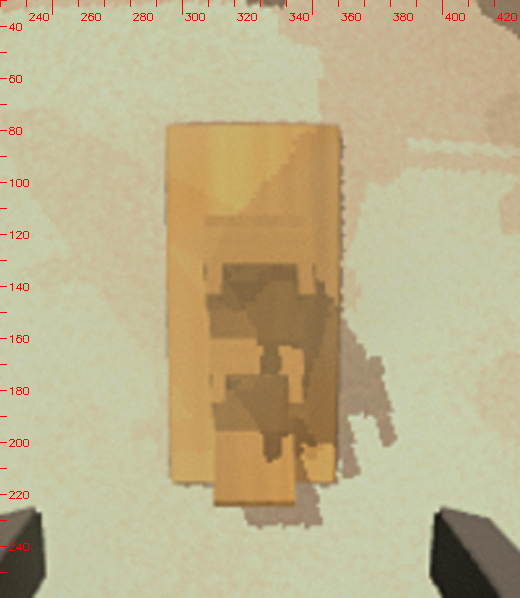

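```bash
cat > fit.py <<'E'
from h import *
d=np.load('w2.npz');o=dict(tool_pos=d['p'],ee_rot=d['r'])
cor=[(.085,.04),(.085,-.04),(-.085,.04),(-.085,-.04)]
pw=np.array([[294.2,77.7],[360.8,78.1],[295.8,215.4],[358.1,215.4]])
ps=[(0,[185+521/3,175+202/3]),(1,[185+526/3,175+274/3]),(3,[185+328/3,175+276/3])]
ps=[(0,ps[0][1]),(1,ps[1][1]),(3,ps[2][1])]
pd=[(0,[265+174/3.1,125+250/3.1]),(1,[265+247/3.1,125+245/3.1]),(2,[265+183/3.1,125+369/3.1]),(3,[265+258/3.1,125+362/3.1])]
def pt(q,x,y,z):
    c,s=np.cos(q[2]),np.sin(q[2]); return np.array([q[0]+c*x-s*y,q[1]+s*x+c*y,z])
def res(q,cams='wsd'):
    r=[]
    if 'w' in cams:
        P=np.array([pt(q,*c,q[3]) for c in cor]); r+=list((proj('wrist',P,o)-pw).ravel())
    if 's' in cams: r+=list(np.concatenate([proj('scene',pt(q,*cor[i],q[3]))[0]-u for i,u in ps])*1.)
    if 'd' in cams: r+=list(np.concatenate([proj('side',pt(q,*cor[i],q[3]))[0]-u for i,u in pd])*1.)
    return r
for cams in ('w','s','d','wsd'):
    f=lambda q:np.r_[res(q,cams),(q[3]-.008)*300]
    s=least_squares(f,[.58,-.03,1.36,.008]); print(cams,s.x.round(4),np.degrees(s.x[2]).round(2),np.sqrt(np.mean(s.fun**2)).round(2))
    q=s.x
    print('  hi notch tops',[proj('wrist',pt(q,.0277-.0028,y,.1237+.0028),o)[0].round(1) for y in(.012,-.012)],'footplate top',[proj('wrist',pt(q,-.0671,y,.0431),o)[0].round(1) for y in(.018,-.018)])
E
python3 fit.py
```

```text
w [ 0.5771 -0.0261  1.3607  0.0062] 77.96 0.34
  hi notch tops [array([315.4, 127.8]), array([345. , 127.9])] footplate top [array([311.7, 209.7]), array([343.6, 209.7])]
s [ 0.5791 -0.0261  1.3381  0.0078] 76.67 0.18
  hi notch tops [array([318.5, 126.9]), array([348.1, 127.8])] footplate top [array([312.1, 209. ]), array([344. , 209.7])]
d [ 0.579  -0.0303  1.3511  0.0077] 77.41 0.54
  hi notch tops [array([319. , 132.2]), array([348.6, 132.7])] footplate top [array([313.5, 212.7]), array([345.3, 213. ])]
wsd [ 0.5774 -0.0263  1.3582  0.005 ] 77.82 0.61
  hi notch tops [array([315.9, 127.9]), array([345.5, 128.2])] footplate top [array([311.9, 209.8]), array([343.8, 209.9])]
```

Run:
```python
from h import *
a=ray('scene',[[192.7,305.7],[261.3,284]],.009);b=ray('side',[[391.5,309.8],[366.6,262.4]],.009);print(a,b)
m=(a+b)/2;dv=m[1]-m[0];az=np.arctan2(dv[1],dv[0]);print(m,np.degrees(az),np.linalg.norm(dv))
t=m[0]+dv/np.linalg.norm(dv)*.054;t[2]=.15
print(t);plan(t,[3.1416,0,az],6)
```

```text
[[ 0.65164821 -0.37579191  0.009     ]
 [ 0.63006285 -0.20717805  0.009     ]] [[ 0.64479095 -0.3803237   0.009     ]
 [ 0.63037142 -0.21003255  0.009     ]]
[[ 0.64821958 -0.37805781  0.009     ]
 [ 0.63021713 -0.2086053   0.009     ]] 96.06429263901983 0.17040610097112763
[ 0.64251478 -0.32435999  0.15      ]
-3.95 2.19 0.84 0 0 -0.052; -4.06 1.98 0.84 0 0 -0.052; -4.16 1.76 0.84 0 0 -0.052; -4.24 1.54 0.85 0 0 -0.052; -4.32 1.32 0.84 0 0 -0.053
-4.38 1.09 0.85 0 -0.001 -0.052
ends [ 0.6425 -0.3243  0.15  ]
```

Call:
step_arm --increments "-4 2.2 0.8 0 0 -0.052; -4.1 2 0.8 0 0 -0.052; -4.2 1.8 0.8 0 0 -0.052; -4.2 1.5 0.8 0 0 -0.052; -4.3 1.3 0.8 0 0 -0.052"

```text
time: 2.95
tool_pos: [0.6307, -0.283, 0.1621]
ee_rot: [3.139, 0.001, 1.627]
wrist_force: [0.5, 0.0, 0.3]
width: 0.0939
```

Call:
step_arm --increments "-4.4 1.1 0.8 0 0 -0.052; 0 0 0 0 0 0; 0 0 0 0 0 0; 0 0 0 0 0 0"

```text
time: 3.35
tool_pos: [0.6432, -0.3246, 0.1542]
ee_rot: [3.139, 0.001, 1.676]
wrist_force: [-0.1, 0.2, 0.2]
width: 0.0937
```

Run:
```python
from h import *
o=get_obs(); print(o['time'],o['tool_pos'],o['ee_rot'],np.abs(o['qvel']).max())
im=snapshot('wrist'); np.savez('w3.npz',im=im,p=o['tool_pos'],r=o['ee_rot'])
crop(im,220,60,420,300,2.4,'pics/w3.png')
```

```text
3.35 [ 0.6431992  -0.32455932  0.15418683] [3.13945295e+00 5.19122848e-04 1.67604228e+00] 0.019881013941009017
```

View pics/w3.png

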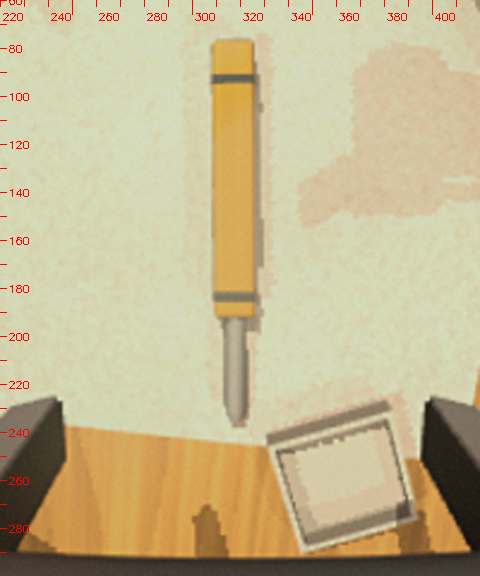

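Run:
```python
from h import *
d=np.load('w3.npz');o=dict(tool_pos=d['p'],ee_rot=d['r'])
e=ray('wrist',[[317.1,76.3],[317.9,191.3]],.018,o);t=ray('wrist',[[318.8,237.5]],.009,o)
print(e,t,np.linalg.norm((e[0]-t[0])[:2]),np.linalg.norm(e[0]-e[1]))
dv=(e[0]-t[0])[:2];az=np.arctan2(dv[1],dv[0]);print(np.degrees(az))
c=(e[0,:2]+t[0,:2])/2; u=dv/np.linalg.norm(dv); g=c+u*(.094-.085); print('grip',g)
plan([*g,.06],[3.1416,0,az],3)
plan([*g,.004],[3.1416,0,az],3,[*g,.06],[3.1416,0,az])
```

```text
[[ 0.6257813  -0.2064945   0.018     ]
 [ 0.63891773 -0.32444204  0.018     ]] [[ 0.6454607  -0.37888559  0.009     ]] 0.17351071734546544 0.11867682418040398
96.51243950902395
grip [ 0.63460023 -0.28374812]
1.38 -0.15 3.15 0.001 0 -0.003; 1.38 -0.14 3.15 0.001 0 -0.003; 1.39 -0.13 3.15 0 0.001 -0.002
ends [ 0.6346 -0.2837  0.06  ]
0 0 1.87 0 0 0; 0 0 1.86 0 0 0; 0 0 1.87 0 0 0
ends [ 0.6346 -0.2837  0.004 ]
```

Call:
step_arm --increments "1.4 -0.1 3.1 0 0 0; 1.4 -0.1 3.1 0 0 0; 1.4 -0.1 3.2 0 0 -0.008; 0 0 2 0 0 0; 0 0 2 0 0 0"

```text
time: 3.9
tool_pos: [0.6353, -0.2823, 0.0192]
ee_rot: [3.14, 0.001, 1.685]
wrist_force: [-0.2, 0.4, 0.5]
width: 0.0937
```

Call:
step_arm --increments "0 0 1.4 0 0 0; 0 0 0 0 0 0; 0 0 0 0 0 0"

```text
time: 4.2
tool_pos: [0.6355, -0.2846, 0.0057]
ee_rot: [3.14, 0.001, 1.683]
wrist_force: [-1.2, -0.2, 0.3]
width: 0.0943
```

Call:
step_arm --increments "0 0 0.2 0 0 0; 0 0 0 0 0 0; 0 0 0 0 0 0; 0 0 0 0 0 0; 0 0 0 0 0 0" --claw 1

```text
time: 4.7
tool_pos: [0.635, -0.2851, 0.0026]
ee_rot: [3.141, 0.0, 1.682]
wrist_force: [-0.1, 0.1, -0.5]
width: 0.0575
```

Call:
step_arm --increments "0 0 0 0 0 0; 0 0 0 0 0 0; 0 0 0 0 0 0; 0 0 0 0 0 0; 0 0 0 0 0 0"

```text
time: 5.2
tool_pos: [0.635, -0.285, 0.0025]
ee_rot: [3.141, -0.0, 1.682]
wrist_force: [0.5, -0.6, -0.8]
width: 0.0182
```

Call:
step_arm --increments "0 0 0 0 0 0; 0 0 0 0 0 0; 0 0 -3 0 0 0; 0 0 -4 0 0 0; 0 0 -3 0 0 0"

```text
time: 5.7
tool_pos: [0.6348, -0.285, 0.1036]
ee_rot: [-3.141, -0.0, 1.682]
wrist_force: [0.6, 0.1, -1.5]
width: 0.0175
```

```bash
cat >> h.py <<'E'
C=np.array([.5775,-.0268,0]);AZ=np.radians(77.8)
X=np.array([np.cos(AZ),np.sin(AZ),0]);Z=np.array([0,0,1.]);Yc=np.cross(Z,X)
foot=C-.06*X+.036*Z;a=(X+Z)/2**.5;nd=(X-Z)/2**.5
R1=tool(a,nd)
def tcp1(off,up,tx=.0927,tz=.0065): return foot+(tx+up)*a+(tz-off)*nd
E
python3 - <<'E'
from h import *
print('home',tcp1(0,0),R.from_matrix(R1).as_euler('xyz'))
p=tcp1(.06,.004);print(p)
plan(p,R1,12)
E
```

```text
home [ 0.57964389 -0.01688412  0.0969526 ] [ 3.14159265 -0.78539816  1.35786616]
[ 0.57127585 -0.05558782  0.14220744]
1.96 -0.31 -0.32 -0.011 0.065 0.026; 1.97 -0.36 -0.2 -0.011 0.065 0.026; 1.97 -0.41 -0.07 -0.011 0.065 0.026; 1.95 -0.46 0.05 -0.01 0.065 0.025; 1.94 -0.51 0.17 -0.011 0.065 0.026
1.91 -0.57 0.29 -0.01 0.065 0.025; 1.87 -0.62 0.41 -0.011 0.065 0.026; 1.82 -0.67 0.52 -0.01 0.065 0.025; 1.77 -0.72 0.63 -0.011 0.065 0.026; 1.7 -0.77 0.73 -0.01 0.064 0.025
1.63 -0.82 0.83 -0.011 0.065 0.026; 1.55 -0.88 0.92 -0.01 0.064 0.025
ends [ 0.5713 -0.0556  0.1422]
```

Call:
step_arm --increments "2 -0.3 -0.3 -0.01 0.065 0.026; 2 -0.4 -0.2 -0.01 0.065 0.026; 2 -0.4 -0.1 -0.01 0.065 0.026; 1.9 -0.5 0 -0.01 0.065 0.026; 1.9 -0.5 0.2 -0.01 0.065 0.026"

```text
time: 6.2
tool_pos: [0.6075, -0.1887, 0.1184]
ee_rot: [3.113, -0.33, 1.554]
wrist_force: [0.7, -0.2, -1.4]
width: 0.018
```

Call:
step_arm --increments "1.9 -0.6 0.3 -0.01 0.065 0.026; 1.9 -0.6 0.4 -0.01 0.065 0.026; 1.8 -0.7 0.5 -0.01 0.065 0.026; 1.8 -0.7 0.6 -0.01 0.065 0.026; 1.7 -0.8 0.7 -0.01 0.065 0.026"

```text
time: 6.7
tool_pos: [0.5806, -0.0934, 0.1352]
ee_rot: [3.13, -0.657, 1.414]
wrist_force: [0.9, -0.5, -1.9]
width: 0.0178
```

Run:
```python
from h import *
plan(tcp1(.06,.004),R1,3)
print(get_obs()['joint_positions'])
```

```text
1.09 -0.51 0.54 -0.008 0.043 0.014; 1.06 -0.53 0.58 -0.009 0.043 0.015; 1.02 -0.55 0.62 -0.008 0.042 0.014
ends [ 0.5713 -0.0556  0.1422]
[-0.60169925  0.31298531  1.39276616  0.59705383  1.71471806 -0.43843707]
```

Call:
step_arm --increments "1.1 -0.5 0.5 -0.008 0.043 0.014; 1.1 -0.5 0.6 -0.008 0.043 0.014; 1 -0.6 0.6 -0.008 0.042 0.014; 0 0 0 0 0 0; 0 0 0 0 0 0"

```text
time: 7.2
tool_pos: [0.5714, -0.0564, 0.1425]
ee_rot: [3.141, -0.782, 1.362]
wrist_force: [1.2, 0.1, -2.0]
width: 0.0181
```

Run:
```python
from h import *
o=get_obs();print(o['tool_pos'],o['ee_rot'])
plan(tcp1(.06,.004),R1,1)
plan(tcp1(.018,.004),R1,2)
ims=[snapshot(n) for n in('scene','side')]
w=o;im=snapshot('wrist')
A=crop(ims[0],270,190,380,290,3.6,None);B=crop(ims[1],300,150,390,260,3.6,None)
out=np.zeros((400,730,3),np.uint8);out[:A.shape[0],:A.shape[1]]=A;out[:B.shape[0],400:400+B.shape[1]]=B
cv2.imwrite('pics/p8.png',out[:,:,::-1])
```

```text
[ 0.57142345 -0.05638423  0.14249086] [ 3.1407271  -0.78240228  1.3615272 ]
0.03 -0.03 0.07 -0.002 0.003 0.003
ends [ 0.5713 -0.0556  0.1422]
0.02 -0.01 2.14 -0.001 0.001 0.001; 0.02 -0.02 2.13 -0.001 0.002 0.002
ends [ 0.5775 -0.0266  0.1125]
```

View pics/p8.png

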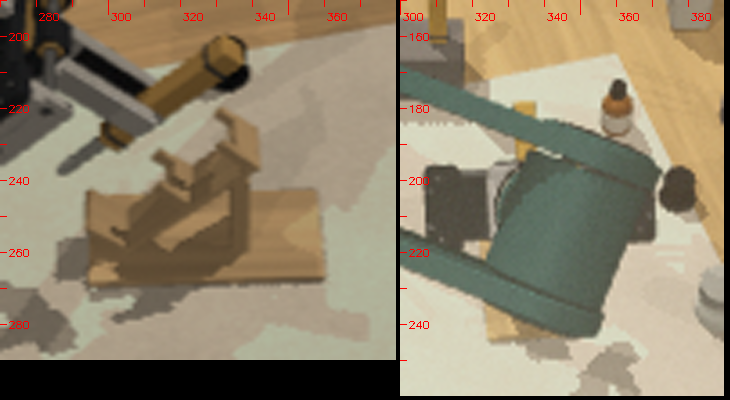

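Run:
```python
from h import *
o=get_obs();T=rpy(o['ee_rot']);p=o['tool_pos']
for n,x in(('tip',-.0927),('shoulder',-.0427),('end',.0773)):
    print(n,[proj('scene',p+T@[x,y,-.0065+z])[0].round(1) for y,z in((0,0),(.009,.009),(-.009,.009),(.009,-.009),(-.009,-.009))])
print('foot',proj('scene',foot)[0],proj('scene',foot-.01*nd+.018*Yc)[0],proj('scene',foot-.01*nd-.018*Yc)[0])
for s in(.058,.068,.120,.128):
  print(s,[proj('scene',foot+s*a-.004*nd+y*Yc)[0].round(1) for y in(.017,.012,-.012,-.017)])
```

```text
tip [array([286.4, 237.2]), array([289. , 241.5]), array([289.3, 235.9]), array([283.5, 238.4]), array([283.8, 232.8])]
shoulder [array([299.8, 227.7]), array([302.5, 232.1]), array([302.6, 226.5]), array([297. , 228.9]), array([297.1, 223.3])]
end [array([334.8, 202.9]), array([337.8, 207.6]), array([337.4, 201.9]), array([332.2, 203.9]), array([331.9, 198.2])]
foot [303.4922966  247.74312684] [300.73556949 240.62822152] [300.48642557 251.74890098]
0.058 [array([317.8, 231.5]), array([317.8, 233. ]), array([317.9, 240.5]), array([317.9, 242.1])]
0.068 [array([320.5, 229.6]), array([320.6, 231.2]), array([320.7, 238.6]), array([320.7, 240.2])]
0.12 [array([335.2, 219.7]), array([335.3, 221.2]), array([335.6, 228.7]), array([335.7, 230.3])]
0.128 [array([337.5, 218.1]), array([337.6, 219.6]), array([338. , 227.2]), array([338.1, 228.8])]
```

Run:
```python
from h import *
import sys
d=np.load('w2.npz');o=dict(tool_pos=d['p'],ee_rot=d['r'])
sc=cv2.imread('pics/scene0.png')[:,:,::-1]
s=-.012
P=lambda t,y,h: foot+s*X+t*a+y*Yc-h*nd
segs=[]
def box(t0,t1,h):
    for y0,y1 in((.012,.017),(-.017,-.012)):
        q=[P(t0,y0,h),P(t1,y0,h),P(t1,y1,h),P(t0,y1,h)]; segs.extend(zip(q,q[1:]+q[:1]))
    q=[P(t0,.012,-.009),P(t1,.012,-.009),P(t1,-.012,-.009),P(t0,-.012,-.009)]; segs.extend(zip(q,q[1:]+q[:1]))
box(.058,.068,.004);box(.120,.128,.004)
segs.append((P(0,.018,.01),P(0,-.018,.01)))
def draw(im,x0,y0,x1,y1,k,n):
    out=cv2.resize(np.ascontiguousarray(im[y0:y1,x0:x1]),None,fx=k,fy=k,interpolation=cv2.INTER_CUBIC)
    for A,B in segs:
        uv=((proj(n,np.array([A,B]),o)+.5-[x0,y0])*k).round().astype(int); cv2.line(out,tuple(map(int,uv[0])),tuple(map(int,uv[1])),(0,0,255),1)
    return out
A=draw(d['im'],295,105,365,230,4.7,'wrist');B=draw(sc,288,212,362,275,6,'scene')
out=np.zeros((590,800,3),np.uint8);out[:A.shape[0],:A.shape[1]]=A;out[:B.shape[0],345:345+B.shape[1]]=B
cv2.imwrite('pics/p9.png',out[:,:,::-1])
```

```text
(no output)
```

View pics/p9.png

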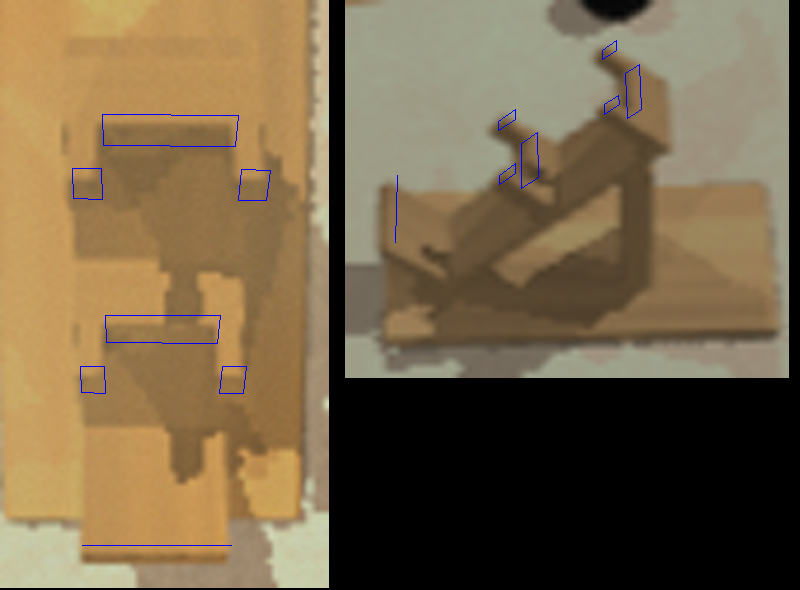

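```bash
sed -i 's/^foot=C-.06\*X/C=C-.0125*X\nfoot=C-.06*X/' h.py
python3 - <<'E'
from h import *
o=get_obs();print(o['time'],foot,R.from_matrix(R1).as_euler('xyz'))
plan(tcp1(.016,.005),R1,3)
E
```

```text
7.35 [ 0.56217895 -0.09766265  0.036     ] [ 3.14159265 -0.78539816  1.35786616]
-0.27 -0.03 1.21 0 0.001 0.001; -0.26 -0.03 1.22 0 0.001 0.001; -0.27 -0.03 1.21 -0.001 0.001 0.002
ends [ 0.5754 -0.0367  0.1118]
```

Call:
step_arm --increments "-0.3 0 1.2 0 0.001 0.001; -0.3 0 1.2 0 0.001 0.001; -0.2 -0.1 1.2 0 0.001 0.002; 0 0 0 0 0 0; 0 0 0 0 0 0"

```text
time: 7.85
tool_pos: [0.5744, -0.0358, 0.1114]
ee_rot: [-3.137, -0.788, 1.356]
wrist_force: [0.4, -0.2, -2.3]
width: 0.0175
```

Run:
```python
from h import *
o=get_obs();print(o['time'],o['tool_pos'],o['wrist_force'])
plan(tcp1(.0,.005),R1,4)
im=snapshot('scene'); np.save('s10.npy',im); cv2.imwrite('pics/p10.png',cv2.resize(im[190:285,270:375],None,fx=6,fy=6,interpolation=cv2.INTER_CUBIC)[:,:,::-1])
```

```text
7.85 [ 0.57444259 -0.03575115  0.11136167] [ 0.35862956 -0.20301768 -2.32132117]
-0.01 0.03 0.38 -0.001 -0.001 0; 0 0.03 0.38 -0.001 0 0; -0.01 0.03 0.38 0 -0.001 -0.001; 0 0.02 0.38 -0.001 0 0
ends [ 0.5777 -0.0256  0.1005]
```

View pics/p10.png

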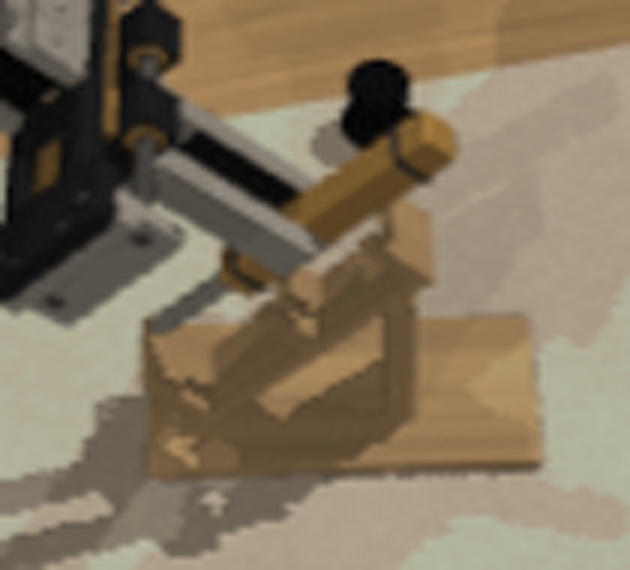

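Call:
step_arm --increments "0 0.1 0 0 0 0; 0 0.1 0.3 0 0 0; 0 0 0.3 0 0 0; 0 0 0.3 0 0 0; 0 0 0 0 0 0"

```text
time: 8.4
tool_pos: [0.5778, -0.0302, 0.1052]
ee_rot: [-3.138, -0.787, 1.356]
wrist_force: [0.6, -0.1, -2.5]
width: 0.0179
```

Run:
```python
from h import *
o=get_obs();print(o['time'],o['tool_pos'],o['wrist_force']@R1,o['wrist_torque'])
print('err tool',((tcp1(0,0)-o['tool_pos'])@R1*1000).round(1), R.from_matrix(rpy(o['ee_rot']).T@R1).as_rotvec())
```

```text
8.4 [ 0.57780032 -0.03020126  0.10518475] [-1.70263757  0.609952    1.77958846] [-0.64559505  0.24090656 -0.01874   ]
err tool [-5.2 -1.   6.5] [-0.00227161 -0.00190769 -0.00138327]
```

Call:
step_arm --increments "0 0 0.3 0 0 0; 0 0 0.2 0 0 0; 0 0 0 0 0 0"

```text
time: 8.7
tool_pos: [0.5787, -0.0269, 0.1018]
ee_rot: [-3.139, -0.787, 1.356]
wrist_force: [0.5, -0.2, -2.3]
width: 0.0177
```

Call:
step_arm --increments "0 0 0.15 0 0 0; 0 0 0 0 0 0; 0 0 0 0 0 0"

```text
time: 9.0
tool_pos: [0.5791, -0.0262, 0.1011]
ee_rot: [-3.14, -0.787, 1.357]
wrist_force: [0.9, 0.4, -1.6]
width: 0.0175
```

Run:
```python
from h import *
o=get_obs();print(o['time'],o['tool_pos'],o['wrist_force']@R1,o['wrist_torque'])
print('err tool',((tcp1(0,0)-o['tool_pos'])@R1*1000).round(1), R.from_matrix(rpy(o['ee_rot']).T@R1).as_rotvec())
```

```text
9.0 [ 0.5791253  -0.0261605   0.10111558] [-0.74223859  0.84666539  1.56060552] [-0.71095927  0.24411091  0.00305532]
err tool [-5.3 -1.5  0.6] [-0.00115398 -0.00165041 -0.00086443]
```

Call:
step_arm --increments "0 0 0.1 0 0 0; 0 0 0.1 0 0 0; 0 0 0 0 0 0"

```text
time: 9.3
tool_pos: [0.5792, -0.0261, 0.1011]
ee_rot: [-3.141, -0.786, 1.358]
wrist_force: [-5.0, -6.2, 4.3]
width: 0.0178
```

Call:
step_arm --increments "-0.15 0 0 0 0 0; -0.15 0 0 0 0 0; -0.1 0 0 0 0 0; 0 0 0 0 0 0"

```text
time: 9.7
tool_pos: [0.5797, -0.0277, 0.0997]
ee_rot: [3.139, -0.789, 1.36]
wrist_force: [-1.8, -2.2, 6.6]
width: 0.0177
```

```bash
cat > st.py <<'E'
from h import *
o=get_obs();print(o['time'],o['tool_pos'],'F',(o['wrist_force']@R1).round(1),o['wrist_torque'].round(2),o['width'])
print('err tool',((tcp1(0,0)-o['tool_pos'])@R1*1000).round(1), R.from_matrix(rpy(o['ee_rot']).T@R1).as_rotvec().round(4))
E
python3 st.py
```

```text
9.7 [ 0.57974885 -0.02768111  0.09969977] F [ 2.9 -1.3 -6.4] [0.07 0.28 0.17] 0.017684556050519766
err tool [-3.3 -2.4  0.6] [ 0.0012 -0.0037  0.0018]
```

Call:
step_arm --increments "0 -0.1 -0.1 0 0 0; -0.2 0 0 0 0 0; -0.2 0 0 0 0 0; 0 0 0 0 0 0"

```text
time: 10.1
tool_pos: [0.5778, -0.031, 0.096]
ee_rot: [3.141, -0.788, 1.358]
wrist_force: [-0.6, -2.6, 5.6]
width: 0.0177
```

```bash
python3 st.py
```

```text
10.1 [ 0.57775413 -0.03102012  0.09601905] F [ 2.1 -0.1 -5.8] [0.03 0.11 0.02] 0.01766457585851783
err tool [ 1.9 -1.1  0.6] [ 0.0005 -0.0028  0.0003]
```

Call:
step_arm --increments "-0.15 0 0 0 0 0; 0 0 0 0 0 0"

```text
time: 10.3
tool_pos: [0.5776, -0.0317, 0.0953]
ee_rot: [3.141, -0.789, 1.359]
wrist_force: [-0.1, -2.7, 6.3]
width: 0.0177
```

Call:
step_arm --increments "-0.15 0 0 0 0 0; 0 0 0 0 0 0"

```text
time: 10.5
tool_pos: [0.5776, -0.0318, 0.0952]
ee_rot: [3.14, -0.792, 1.36]
wrist_force: [0.9, 1.1, 8.7]
width: 0.0179
```

```bash
python3 st.py
```

```text
10.5 [ 0.57758916 -0.03178465  0.09524575] F [ 7.   0.6 -5.2] [ 0.72 -0.02  0.  ] 0.01789614484826107
err tool [ 3.  -1.1  0.6] [ 0.0002 -0.0062  0.0016]
```

Call:
step_arm --increments "0 0 0 0 0 0; 0 0 0 0 0 0; 0 0 0 0 0 0; 0 0 0 0 0 0; 0 0 0 0 0 0" --claw 0

```text
time: 11.0
tool_pos: [0.5764, -0.0327, 0.0922]
ee_rot: [-3.138, -0.787, 1.356]
wrist_force: [-0.2, 0.2, -0.6]
width: 0.0466
```

Call:
step_arm --increments "0 0 0 0 0 0; 0 0 -2 0 0 0; 0 0 -3 0 0 0; 0 0 -3 0 0 0; 0 0 -4 0 0 0"

```text
time: 11.5
tool_pos: [0.558, -0.1156, 0.1772]
ee_rot: [-3.136, -0.788, 1.355]
wrist_force: [1.3, -0.5, -0.6]
width: 0.0474
```

Run:
```python
from h import *
o=get_obs();print(o['time'],o['tool_pos'],o['wrist_force'],o['width'],o['joint_positions'])
im=snapshot('scene')
A=cv2.resize(im[190:285,270:375],None,fx=6,fy=6,interpolation=cv2.INTER_CUBIC)
cv2.imwrite('pics/p11.png',A[:,:,::-1])
```

```text
11.5 [ 0.55799482 -0.11564702  0.17715418] [ 1.31526494 -0.46541443 -0.62308617] 0.047420797980559065 [-0.70752772  0.30149512  1.38338427  0.699665    1.83117902 -0.44010761]
```

View pics/p11.png

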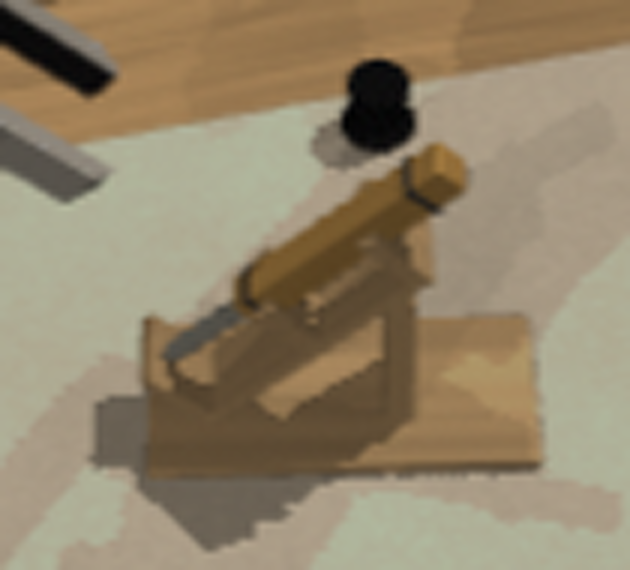

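```bash
cat >> h.py <<'E'
Tc=np.array([.5776,-.0318,.0952]); axp=Tc-.0065*nd   # axis point gripped first, 93.5 mm from tip
def onaxis(s): return axp+(s-.0935)*a
R0=tool(X,-Z); R2=tool(nd,-a)
E
python3 - <<'E'
from h import *
W=np.array([.565,-.04,.34]);print('tip',onaxis(0),'end',onaxis(.17),'grasp',onaxis(.136))
plan(W,R0,6)
plan(onaxis(.23),R2,7,W,R.from_matrix(R0).as_euler('xyz'))
im=snapshot('scene');print(proj('scene',onaxis(.17)),proj('scene',onaxis(0)))
E
```

```text
tip [ 0.56265708 -0.10091374  0.03368171] end [0.58806004 0.01657962 0.15388986] grasp [ 0.58297945 -0.00691905  0.12984823]
2.8 -0.19 -0.92 0.001 -0.13 0; 2.66 -0.19 -1.27 0.001 -0.131 0; 2.47 -0.19 -1.61 0.001 -0.13 0; 2.24 -0.19 -1.91 0.001 -0.131 0; 1.97 -0.19 -2.19 0.001 -0.13 0
1.67 -0.2 -2.43 0.001 -0.131 0
ends [ 0.565 -0.04   0.34 ]
1.47 0.15 2.05 0 -0.112 0; 1.69 0.15 1.88 0 -0.112 0; 1.88 0.15 1.68 0 -0.112 0; 2.06 0.15 1.45 0 -0.112 0; 2.21 0.15 1.22 0 -0.112 0
2.33 0.15 0.96 0 -0.113 0; 2.42 0.16 0.69 0 -0.112 0
ends [0.597  0.058  0.1963]
[[345.07100866 216.82790055]] [[297.51252122 248.78309392]]
```

Call:
step_arm --increments "2.8 -0.2 -0.9 0 -0.13 0; 2.7 -0.2 -1.3 0 -0.13 0; 2.5 -0.2 -1.6 0 -0.13 0; 2.2 -0.2 -1.9 0 -0.13 0; 2 -0.2 -2.2 0 -0.13 0"

```text
time: 12.1
tool_pos: [0.563, -0.0476, 0.3104]
ee_rot: [3.142, -0.132, 1.358]
wrist_force: [0.5, 0.3, -0.5]
width: 0.0468
```

Call:
step_arm --increments "1.7 -0.2 -2.4 0 -0.13 0; 1.5 0.15 2 0 -0.112 0; 1.7 0.15 1.9 0 -0.112 0; 1.9 0.15 1.7 0 -0.112 0; 2.1 0.15 1.4 0 -0.112 0"

```text
time: 12.6
tool_pos: [0.5826, 0.0245, 0.2528]
ee_rot: [-3.14, 0.445, 1.361]
wrist_force: [1.0, 0.1, 0.1]
width: 0.047
```

Call:
step_arm --increments "2.2 0.15 1.2 0 -0.112 0; 2.3 0.15 0.9 0 -0.112 0; 2.4 0.15 0.7 0 -0.112 0; 0 0 0 0 0 0; 0 0 0 0 0 0"

```text
time: 13.1
tool_pos: [0.5956, 0.0661, 0.1907]
ee_rot: [-3.132, 0.78, 1.367]
wrist_force: [1.0, 0.3, 0.6]
width: 0.0467
```

```bash
cat > st2.py <<'E'
from h import *
o=get_obs();print(o['time'],o['tool_pos'],o['ee_rot'],'F',(o['wrist_force']@R2).round(1),o['wrist_torque'].round(2),o['width'],o['joint_positions'].round(2))
print('err tool vs .136',((onaxis(.136)-o['tool_pos'])@R2*1000).round(1), R.from_matrix(rpy(o['ee_rot']).T@R2).as_rotvec().round(4))
E
python3 st2.py; python3 -c "
from h import *
plan(onaxis(.18),R2,2)"
```

```text
13.1 [0.59560218 0.06605123 0.1907405 ] [-3.1320159   0.7796102   1.36743521] F [-0.1  0.9 -0.8] [0.23 0.02 0.02] 0.046729131511247475 [ 0.36  0.5   1.08 -0.69  1.96  0.43]
err tool vs .136 [-9.3  3.1 95.4] [-0.0028 -0.0058  0.0068]
-0.48 0.16 2.57 -0.001 -0.003 0.003; -0.47 0.16 2.56 -0.002 -0.003 0.004
ends [0.5896 0.0235 0.161 ]
```

Call:
step_arm --increments "-0.5 0.2 2.6 0 -0.003 0.003; -0.5 0.1 2.6 0 -0.003 0.004; 0 0 0 0 0 0; 0 0 0 0 0 0"

```text
time: 13.5
tool_pos: [0.5903, 0.0207, 0.1666]
ee_rot: [3.131, 0.78, 1.343]
wrist_force: [-0.0, -0.6, -0.0]
width: 0.0472
```

```bash
python3 st2.py
```

```text
13.5 [0.59026769 0.02068776 0.16663858] [3.13110057 0.78012577 1.34348946] F [-0.4  0.1  0.4] [ 0.25  0.04 -0.03] 0.04720464630889456 [ 0.31  0.46  1.18 -0.69  1.87  0.45]
err tool vs .136 [ 5.8 -1.3 46.2] [ 0.0004 -0.0052 -0.0102]
```

Call:
step_arm --increments "0.3 -0.1 0.8 0 -0.003 -0.005; 0.3 0 0.8 0 -0.003 -0.005; 0 0 0 0 0 0; 0 0 0 0 0 0"

```text
time: 13.9
tool_pos: [0.5874, 0.0153, 0.1477]
ee_rot: [-3.135, 0.789, 1.365]
wrist_force: [-0.0, -0.6, -0.1]
width: 0.0471
```

```bash
python3 st2.py
```

```text
13.9 [0.58737601 0.01533927 0.14766421] [-3.13492214  0.78945606  1.36536578] F [-0.3  0.1  0.4] [0.24 0.04 0.01] 0.04707375785879789 [ 0.3   0.47  1.22 -0.7   1.84  0.45]
err tool vs .136 [-3.4  0.4 28.6] [-0.0014  0.0041  0.0053]
```

Call:
step_arm --increments "-0.1 0 1 0 0.001 0.001; -0.1 0 1 0 0.001 0.001; 0 0 0.4 0 0 0; 0 0 0 0 0 0; 0 0 0 0 0 0"

```text
time: 14.4
tool_pos: [0.5836, -0.0031, 0.1326]
ee_rot: [-3.138, 0.787, 1.361]
wrist_force: [0.1, -0.5, 0.1]
width: 0.0472
```

```bash
python3 st2.py
```

```text
14.4 [ 0.58355408 -0.00306592  0.1325809 ] [-3.13810979  0.78702336  1.36095568] F [-0.4  0.2  0.3] [ 0.25 -0.02  0.07] 0.0472228595510348 [ 0.28  0.46  1.26 -0.7   1.8   0.46]
err tool vs .136 [-0.8  0.3  4.7] [-0.0013  0.0016  0.0022]
```

Call:
step_arm --increments "-0.05 0 0.3 0 0 0; 0 0 0 0 0 0; 0 0 0 0 0 0; 0 0 0 0 0 0; 0 0 0 0 0 0" --claw 1

```text
time: 14.9
tool_pos: [0.5833, -0.0052, 0.131]
ee_rot: [-3.139, 0.787, 1.361]
wrist_force: [0.2, -0.0, 0.4]
width: 0.0181
```

Call:
step_arm --increments "0 0 0 0 0 0; 0 0 0 0 0 0; 0 0 0 0 0 0"

```text
time: 15.2
tool_pos: [0.5833, -0.0052, 0.131]
ee_rot: [-3.139, 0.787, 1.361]
wrist_force: [0.4, 0.2, 0.4]
width: 0.0178
```

```bash
python3 st2.py
```

```text
15.2 [ 0.5832628  -0.00517032  0.1309511 ] [-3.13882194  0.78675186  1.36099782] F [-0.   0.4 -0.5] [ 0.24 -0.1   0.09] 0.01779087722094025 [ 0.27  0.46  1.27 -0.7   1.79  0.46]
err tool vs .136 [-0.5  0.1  2. ] [-0.0006  0.0014  0.0022]
```

Call:
step_arm --increments "-0.5 0 0 0 0 0; -0.8 0 0 0 0 0; -1.2 0 0 0 0 0; -2 0 -0.3 0 0 0; -2.5 0 -0.5 0 0 0"

```text
time: 15.7
tool_pos: [0.5729, -0.0498, 0.1866]
ee_rot: [-3.135, 0.789, 1.363]
wrist_force: [0.3, -0.5, -1.8]
width: 0.0175
```

Run:
```python
from h import *
o=get_obs();print(o['time'],o['tool_pos'],o['width'],o['wrist_force'])
# stand axis from sockets
az=-.287; S=np.array([np.cos(az),np.sin(az),0])   # stand x azimuth
Rs=tool(np.array([-S[1],S[0],0]),-Z)
mouth=np.array([.470,.270,.06])
W=np.array([.555,.06,.27])
plan(W,Rs,6)
H=mouth+[0,0,.138+.06]
plan(H,Rs,7,W,R.from_matrix(Rs).as_euler('xyz'))
print(R.from_matrix(Rs).as_euler('xyz'))
```

```text
15.7 [ 0.5729207  -0.04979356  0.1866096 ] 0.017500794198786977 [ 0.2784646  -0.54872676 -1.78015963]
0.23 -0.69 -2.2 0.004 0.131 0.012; 0.51 -0.7 -2.15 0.004 0.132 0.012; 0.78 -0.71 -2.06 0.004 0.131 0.012; 1.03 -0.73 -1.94 0.004 0.132 0.012; 1.27 -0.76 -1.79 0.004 0.131 0.012
1.48 -0.78 -1.6 0.005 0.132 0.012
ends [0.5549 0.06   0.27  ]
2.53 -2.01 0.17 0 0 0; 2.53 -2.01 0.17 0 0 0; 2.53 -2.02 0.17 0 0 0; 2.54 -2.01 0.17 0 0 0; 2.53 -2.02 0.17 0 0 0
2.54 -2.01 0.18 0 0 0; 2.53 -2.02 0.17 0 0 0
ends [0.47  0.27  0.258]
[3.14159265 0.         1.28379633]
```

Run:
```python
from h import *
az=-.287; S=np.array([np.cos(az),np.sin(az),0]);Rs=tool(np.array([-S[1],S[0],0]),-Z)
o=get_obs();U=o['tool_pos']+[0,0,.09];plan(U,rpy(o['ee_rot']),2)
W=np.array([.53,.10,.30])
plan(W,Rs,7,U,o['ee_rot'])
plan([.470,.270,.258],Rs,5,W,R.from_matrix(Rs).as_euler('xyz'))
```

```text
-3.19 -0.02 -3.17 0 0 0; -3.2 -0.02 -3.17 0 0 0
ends [ 0.573  -0.0498  0.2766]
1.15 -1.05 -1.62 0.004 0.113 0.01; 1.31 -1.07 -1.48 0.003 0.113 0.01; 1.46 -1.09 -1.32 0.003 0.113 0.01; 1.59 -1.11 -1.15 0.004 0.112 0.011; 1.7 -1.13 -0.96 0.003 0.113 0.01
1.78 -1.15 -0.75 0.004 0.112 0.011; 1.84 -1.18 -0.55 0.003 0.113 0.01
ends [0.53 0.1  0.3 ]
2.92 -2.11 0.84 0 0 0; 2.92 -2.11 0.84 0 0 0; 2.92 -2.12 0.84 0 0 0; 2.92 -2.11 0.84 0 0 0; 2.93 -2.12 0.84 0 0 0
ends [0.47  0.27  0.258]
```

Call:
step_arm --increments "-3.2 0 -3.2 0 0 0; -3.2 0 -3.2 0 0 0; 1.2 -1 -1.6 0.004 0.113 0.01; 1.3 -1.1 -1.5 0.004 0.113 0.01; 1.5 -1.1 -1.3 0.003 0.113 0.01"

```text
time: 16.2
tool_pos: [0.5553, 0.0158, 0.2885]
ee_rot: [3.132, 0.444, 1.322]
wrist_force: [0.3, -0.7, -2.1]
width: 0.0178
```

Call:
step_arm --increments "1.6 -1.1 -1.1 0.004 0.113 0.01; 1.7 -1.1 -1 0.003 0.113 0.01; 1.8 -1.2 -0.8 0.003 0.113 0.01; 1.8 -1.2 -0.5 0.003 0.113 0.01; 2.9 -2.1 0.8 0 0 0"

```text
time: 16.7
tool_pos: [0.5194, 0.1305, 0.2954]
ee_rot: [3.132, -0.005, 1.277]
wrist_force: [0.4, 0.8, -2.9]
width: 0.0178
```

Call:
step_arm --increments "2.9 -2.1 0.8 0 0 0; 2.9 -2.1 0.8 0 0 0; 2.9 -2.1 0.8 0 0 0; 0 0 0 0 0 0; 0 0 0 0 0 0"

```text
time: 17.2
tool_pos: [0.4826, 0.2357, 0.2683]
ee_rot: [3.138, -0.002, 1.287]
wrist_force: [-0.7, 0.1, -2.4]
width: 0.018
```

Run:
```python
from h import *
o=get_obs();print(o['time'],o['tool_pos'],o['ee_rot'],o['width'],o['wrist_force'])
im=snapshot('wrist');np.savez('w4.npz',im=im,p=o['tool_pos'],r=o['ee_rot'])
for z,n in((.06,'mouth'),):
    print(n,[proj('wrist',[x,y,z],o)[0].round(1) for x,y in((.470,.270),(.468,.272),(.52,.255))])
T=rpy(o['ee_rot']);print('tip px',proj('wrist',o['tool_pos']+T@[-.0005,0,.138],o)[0])
cv2.imwrite('pics/w4full.png',im[:,:,::-1])
# dark blobs near predicted mouth
g=cv2.cvtColor(im,cv2.COLOR_RGB2GRAY); u,v=proj('wrist',[.470,.270,.06],o)[0].astype(int)
print(u,v,'\n',g[v-24:v+24:3,u-36:u+36:3])
```

```text
17.2 [0.48260904 0.23569879 0.26827016] [ 3.13796590e+00 -1.80818670e-03  1.28662393e+00] 0.018033280523213565 [-0.70344281  0.05651085 -2.40476648]
mouth [array([304. , 156.6]), array([302. , 155.6]), array([345.5, 157. ])]
tip px [322.07669534 191.52109665]
303 156 
 [[139 143 152 153 152 140 113 114 115 116 114 117 118 110 110 111 110 112
  112 112 110 110 113 110]
 [142 138 147 155 151 140 114 117 116 115 118 118 117 118 117 116 112 111
  112 112 111 111 114 122]
 [139 136 145 157 153 152 117 116 112 116 117 115 116 115 114 114 117 111
  111 110 111 109 121 120]
 [138 139 144 150 152 152 117 114 115 117 115 114 115 118 113 114 116 115
  115 114 119 122 117 120]
 [141 142 141 146 154 150 116 118 115 118 116 115 117 115 114 116 114 114
  117 123 127 125 124 121]
 [140 142 139 148 154 151 118 118 118 116 117 116 113 115 116 115 116 117
  127 128 126 124 124 125]
 [142 139 142 146 153 150 116 116 117 117 119  93  88 108 117 112 116 126
  127 123 126 128 126 125]
 [142 140 145 142 148 150 116 120 117 116  96  83  94  90 115 117 126 124
  125 126 127 128 127 126]
 [144 141 145 141 145 151 119 120 121 116  97  82  88  85 111 129 127 127
  126 127 125 127 125 125]
 [143 142 144 144 146 149 117 118 120 118 111  92  90  99 124 128 127 125
  129 126 125 127 126 125]
 [146 141 142 146 146 145 118 119 118 119 117 114 119 129 128 126 127 126
  126 127 125 127 127 126]
 [153 146 142 148 143 146 118 117 116 117 117 129 131 128 130 131 129 128
  127 129 126 125 127 127]
 [156 153 151 146 143 157 119 119 119 130 131 130 130 130 131 129 128 128
  128 130 128 128 130 126]
 [158 155 149 151 167 158 116 119 130 130 128 130 131 131 131 130 129 129
  128 127 128 127 130 127]
 [154 156 152 169 173 164 114 123 130 129 132 133 132 131 128 128 131 129
  131 128 126 131 127 130]
 [161 160 172 170 173 166 128 129 132 133 131 131 132 130 128 130 129 132
  128 130 130 128 126 126]]
```

```bash
cat > hole.py <<'E'
from h import *
def hole(im,o,guess):
    g=cv2.GaussianBlur(cv2.cvtColor(im,cv2.COLOR_RGB2GRAY),(3,3),0).astype(float); u,v=proj('wrist',guess,o)[0].round().astype(int)
    w=g[v-11:v+12,u-11:u+12]; m=(w<103).astype(np.uint8)
    n,l,s,c=cv2.connectedComponentsWithStats(m)
    out=[]
    for i in range(1,n):
        if s[i,4]>15: out.append((s[i].tolist(),(c[i]+[u-11,v-11]).round(2),ray('wrist',[c[i]+[u-11,v-11]],.06,o)[0].round(4)))
    return out
E
python3 - <<'E'
from hole import *
d=np.load('w4.npz');o=dict(tool_pos=d['p'],ee_rot=d['r']);im=d['im']
for r in hole(im,o,[.468,.272,.06]): print(r)
for r in hole(im,o,[.5195,.2565,.06]): print('narrow',r)
print(im[180:214:2,304:342:2].sum(2)//3)
E
```

```text
([6, 5, 12, 11, 104], array([302.23, 154.89]), array([0.4685, 0.2728, 0.06  ]))
narrow ([7, 7, 6, 7, 33], array([343.45, 155.09]), array([0.5181, 0.258 , 0.06  ]))
[[131 128 126 127 128 126 126 124 128 123 125 127 125 127 122 124 121 123
  123]
 [149 155 161 164 164 163 165 162 164 158 159 163 162 163 162 164 157 158
  156]
 [164 161 160 165 161 163 161 160 161 163 164 164 159 161 164 159 160 163
  166]
 [164 162 159 163 162 161 160 160 161 164 161 161 163 163 158 163 159 154
  160]
 [163 162 164 165 161 167 165 149 135 134 147 158 162 163 162 162 161 165
  161]
 [158 163 163 163 164 165 157 118 115 109  98 151 163 162 162 164 161 162
  164]
 [182 159 163 167 162 166 149 118 118 110  95 142 159 163 160 157 162 162
  164]
 [214 166 163 167 151 147 134 115 114 110 104 129 143 149 164 163 162 160
  160]
 [211 200 209 133  80  82  82  79  80  80  79  76  75  70 135 166 211 170
  163]
 [211 214 216 172 105 110 104 104 104 104 105 103 102  87 183 221 219 218
  221]
 [213 216 215 176 105 110 108 106 103 105 104 103 105  93 179 219 219 218
  219]
 [215 217 219 176 105 106 105 106 104 104 104 100 101  97 182 216 220 220
  218]
 [213 217 221 154 103 106 106 103 102 102 101 101  99  97 136 220 221 218
  218]
 [215 216 221 131 107 105 106 103 102 100 102 101 100  99 124 223 220 216
  218]
 [216 215 221 116 107 106 104 101  99 100 100 100  99  99 105 225 222 221
  219]
 [214 217 224 105 104 104 104 101 100  99  98  98  96  99  85 227 219 217
  220]
 [215 218 195 104 104 103 103 101  99  99  97  99  99  97  86 225 219 221
  219]]
```

Run:
```python
from h import *
plan([.4695,.2727,.212],[3.1416,0,1.2838],4)
```

```text
0.8 -0.59 1.41 0.001 -0.001 0; 0.79 -0.6 1.41 0.001 -0.001 0.001; 0.8 -0.59 1.41 0.001 0 0; 0.8 -0.59 1.42 0.001 -0.001 0.001
ends [0.4695 0.2727 0.212 ]
```

Call:
step_arm --increments "0.8 -0.6 1.4 0.001 -0.001 0; 0.8 -0.6 1.4 0.001 -0.001 0.001; 0.8 -0.6 1.4 0.001 0 0; 0.8 -0.6 1.4 0.001 0 0.001; 0 0 0 0 0 0"

```text
time: 17.75
tool_pos: [0.4669, 0.2753, 0.2078]
ee_rot: [-3.134, 0.002, 1.286]
wrist_force: [-0.5, -0.6, -2.3]
width: 0.0182
```

Call:
step_arm --increments "0 0 0 0 0 0; 0 0 0 0 0 0; 0 0 0 0 0 0"

```text
time: 18.05
tool_pos: [0.4697, 0.2747, 0.2128]
ee_rot: [-3.141, -0.003, 1.284]
wrist_force: [-0.2, -0.1, -2.0]
width: 0.0178
```

Run:
```python
from hole import *
o=get_obs();print(o['time'],o['tool_pos'],o['ee_rot'],o['wrist_force'])
im=snapshot('wrist');np.savez('w5.npz',im=im,p=o['tool_pos'],r=o['ee_rot'])
for r in hole(im,o,[.4685,.2728,.06]): print(r)
T=rpy(o['ee_rot']);print('tip px',proj('wrist',o['tool_pos']+T@[-.0005,0,.138],o)[0])
a1=crop(im,290,150,360,225,6,None)
s=snapshot('scene');a2=crop(s,395,150,450,240,6,None)
out=np.zeros((560,760,3),np.uint8);out[:a1.shape[0],:a1.shape[1]]=a1;out[:a2.shape[0],425:425+a2.shape[1]]=a2
cv2.imwrite('pics/p12.png',out[:,:,::-1])
```

```text
18.05 [0.46966676 0.27469885 0.21283223] [-3.14142072 -0.00345894  1.28398   ] [-0.22089195 -0.14163324 -2.01153982]
([0, 5, 23, 18, 166], array([323.52, 193.13]), array([0.4698, 0.2694, 0.06  ]))
tip px [322.07683518 191.52077548]
```

View pics/p12.png

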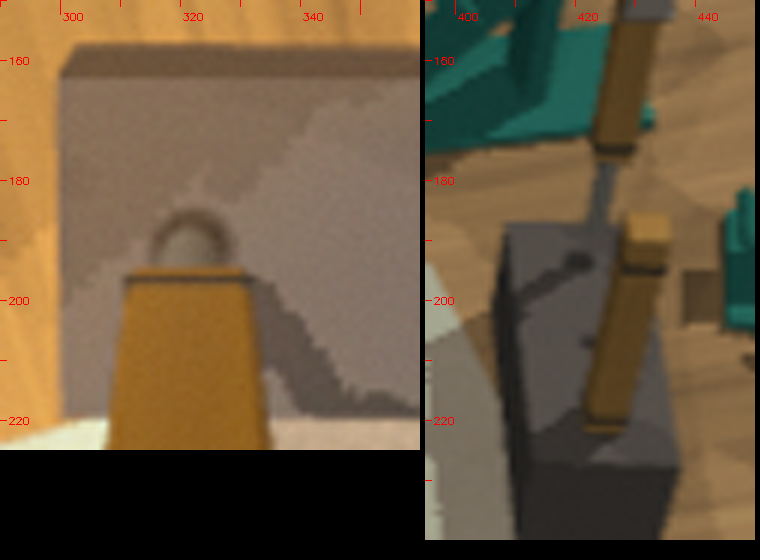

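Run:
```python
from hole import *
d=np.load('w5.npz');o=dict(tool_pos=d['p'],ee_rot=d['r']);T=rpy(d['r']);tip=d['p']+T@[-.0005,0,.138]
print('tip',tip,proj('wrist',[tip[0],tip[1],.06],o))
for h in([.4695,.2725,.06],[.4685,.2728,.06]): print('hole',proj('wrist',h,o),proj('scene',h),'tool dxy',(T.T@(np.array(h)-tip)).round(4))
print('scene tip',proj('scene',tip),'above hole',proj('scene',[.4695,.2725,tip[2]]))
c=calibration('scene')
g=cv2.cvtColor(d['im'],cv2.COLOR_RGB2GRAY);print(g[178:198,310:335])
```

```text
tip [0.46963759 0.27468382 0.07483133] [[322.03182344 188.67219133]]
hole [[322.47323746 190.57605939]] [[421.13983577 191.9669002 ]] tool dxy [-0.0022  0.0005  0.0148]
hole [[321.52195345 190.57172774]] [[421.10358176 191.70442133]] tool dxy [-0.0022 -0.0006  0.0148]
scene tip [[422.72130303 188.09786876]] above hole [[421.9641282  188.19864426]]
[[113 116 112 114 114 114 115 115 114 113 111 113 113 118 119 114 111 113
  114 112 110 111 111 118 125]
 [116 114 114 113 113 112 114 112 111 113 113 113 120 121 114 112 114 111
  112 114 110 108 112 116 123]
 [116 113 114 114 113 113 112 111 113 112 113 122 125 121 111 111 113 111
  111 108 109 111 114 123 123]
 [116 114 115 114 114 115 117 113 113 114 113 116 125 121 114 113 111 113
  110 110 110 113 115 123 123]
 [115 115 112 114 113 114 113 111 115 120 119 123 124 124 118 117 115 111
  112 110 119 118 122 124 123]
 [115 114 114 116 113 113 111 112 115 126 126 122 123 123 122 124 120 114
  115 114 123 121 122 122 120]
 [116 109 113 111 113 113 114 115 112 119 115 112 109 112 114 119 120 127
  123 125 125 123 123 124 121]
 [115 114 113 1
[... 650 characters left out ...]
17 118 114 114 107 103  97  84  73  78
   95 111 121 123 121 122 121]
 [118 122 128 125 116 100 102 114 120 118 116 111 107 102  93  92  81  84
   95 110 123 123 123 122 122]
 [125 124 127 127 114 101 107 117 122 118 116 113 108 102  97  89  83  88
  102 112 123 123 121 121 122]
 [130 128 123 121 117 109 110 117 117 116 113 111 107 105 103  98  96  99
  108 112 111 121 122 120 124]
 [122 113 108 106 103 102 103 104 101 101 102 102 100 102 102 100 102  98
   98  99  90 104 115 119 122]
 [103  76  74  75  74  77  72  74  71  72  69  71  68  71  71  73  67  68
   69  66  65  64  80 103 119]
 [105  87  95 100  98  99 101  97  97  99  95  94  98  96  94  96  96  96
   96  95  80  73  83  88  94]]
```

Call:
step_arm --increments "-0.15 0 0.1 0 -0.003 0; -0.1 0 0 0 0 0; 0 0 0 0 0 0; 0 0 0 0 0 0"

```text
time: 18.55
tool_pos: [0.4684, 0.2723, 0.2108]
ee_rot: [-3.14, 0.001, 1.284]
wrist_force: [0.2, -0.5, -1.8]
width: 0.0176
```

```bash
cat > st3.py <<'E'
from hole import *
import sys
d=np.load('w5.npz');T5=rpy(d['r']);tip5=d['p']+T5@[-.0005,0,.138]
tgt=tip5+T5@[-.0027,.0003,0]; 
o=get_obs();T=rpy(o['ee_rot']);tip=o['tool_pos']+T@[-.0005,0,.138]
print(o['time'],'tip z-mouth mm',((tip[2]-.06)*1000).round(1),'err tool mm',(T.T@(tgt-tip)*1000).round(1)[:2],'rot',o['ee_rot'].round(4),'F tool',(T.T@o['wrist_force']).round(1),'M',o['wrist_torque'].round(2),o['width'])
E
python3 st3.py
```

```text
18.55 tip z-mouth mm 12.8 err tool mm [0.5 1.1] rot [-3.1398e+00  6.0000e-04  1.2843e+00] F tool [-0.4  0.3  1.8] M [-0.    0.09 -0.01] 0.01756666454648241
```

Close to target; correct laterally and descend gently.

Call:
step_arm --increments "0 0.1 0.2 0 0 0; 0 0 0.3 0 0 0; 0 0 0.3 0 0 0; 0 0 0 0 0 0; 0 0 0 0 0 0"

```text
time: 19.05
tool_pos: [0.4692, 0.2721, 0.2025]
ee_rot: [-3.139, 0.001, 1.284]
wrist_force: [0.4, -1.0, -1.9]
width: 0.0178
```

```bash
python3 st3.py
python3 - <<'E'
from hole import *
im=snapshot('wrist');g=cv2.cvtColor(im,cv2.COLOR_RGB2GRAY);print(g[178:197,310:335])
E
```

```text
19.05 tip z-mouth mm 4.5 err tool mm [0.6 0.3] rot [-3.1395e+00  1.0000e-03  1.2845e+00] F tool [-0.8  0.7  1.9] M [-0.06  0.03 -0.01] 0.01782499608868616
[[117 117 115 112 114 117 113 113 114 113 116 114 115 113 115 112 114 112
  112 114 113 112 110 112 112]
 [116 116 115 113 114 113 115 118 114 113 111 115 117 111 112 110 115 113
  113 113 112 111 112 112 111]
 [111 117 117 114 112 111 115 114 115 114 122 127 121 113 112 112 112 111
  111 112 113 111 112 110 114]
 [109 114 114 116 116 116 114 113 113 116 125 125 122 113 113 112 113 113
  113 112 106 110 110 112 113]
 [108 111 110 114 112 114 115 114 117 119 117 114 111 110 111 112 112 111
  112 113 110 110 111 112 120]
 [112 111 110 113 112 113 114 120 113 113 106  98  91  97  99 103 108 110
  113 114 110 108 113 117 122]
 [111 109 107 109 113 115 117 120 104  94  91  86  83  80  87  92  98 107
  109 108 107 113 123 122 124]
 [107 110 110 108 111 112 107 100  90  82  83  85  80  83  83  84  90  94
  106 111 111 121 125 122 124]
 [112 109 110 109 109 104  96  92  80  76  75  80  78  78  73  73  79  88
  103 115 122 122 124 123 122]

[... 350 characters left out ...]
19 123 117 114 107 104  94  82  77  80
   91 108 119 125 126 123 123]
 [119 126 127 129 109  96  99 108 120 119 115 115 105 102  98  86  81  83
   95 114 121 120 122 122 125]
 [126 126 125 128 113 100 105 115 120 118 114 112 106 101  92  89  83  80
   89 110 123 120 123 122 122]
 [128 127 128 128 115 105 108 120 120 118 117 111 103 101  97  89  79  76
   82  96 108 119 126 120 121]
 [128 128 127 123 116 110 110 118 118 118 115 112 109 107 104 100  94  92
   93  95  94 114 123 122 122]
 [122 113 111 106 106 104 102 104 101 106 102 100 100 101 103 100  99 101
   98  98  89 105 120 124 121]
 [ 97  75  75  77  75  75  73  71  76  72  73  71  71  70  72  68  72  70
   70  68  67  67 100 122 120]]
```

Call:
step_arm --increments "0.05 0 0.3 0 0 0; 0 0 0.3 0 0 0; 0 0 0.2 0 0 0; 0 0 0 0 0 0"

```text
time: 19.5
tool_pos: [0.4692, 0.2724, 0.1942]
ee_rot: [-3.139, 0.001, 1.284]
wrist_force: [0.6, -0.5, -2.1]
width: 0.0176
```

```bash
python3 st3.py
```

```text
19.5 tip z-mouth mm -3.8 err tool mm [0.2 0.4] rot [-3.1391e+00  1.4000e-03  1.2845e+00] F tool [-0.3  0.7  2.1] M [-0.1   0.01 -0.02] 0.017623795542824436
```

Call:
step_arm --increments "0 0 0.4 0 0 0; 0 0 0.4 0 0 0; 0 0 0.4 0 0 0; 0 0 0 0 0 0"

```text
time: 19.9
tool_pos: [0.4691, 0.2722, 0.1818]
ee_rot: [-3.139, 0.002, 1.284]
wrist_force: [0.2, 0.1, -3.0]
width: 0.0178
```

Call:
step_arm --increments "0 0 0.4 0 0 0; 0 0 0.4 0 0 0; 0 0 0.4 0 0 0; 0 0 0 0 0 0"

```text
time: 20.3
tool_pos: [0.4691, 0.2723, 0.1698]
ee_rot: [-3.139, 0.002, 1.284]
wrist_force: [0.7, -0.3, -3.1]
width: 0.018
```

```bash
python3 st3.py
```

```text
20.3 tip z-mouth mm -28.2 err tool mm [0.4 0.4] rot [-3.1390e+00  1.6000e-03  1.2843e+00] F tool [-0.1  0.7  3.1] M [-0.35 -0.02 -0.03] 0.017991641845197383
```

Call:
step_arm --increments "0 0 0.5 0.002 -0.001 0; 0 0 0.5 0 0 0; 0 0 0.5 0 0 0; 0 0 0.3 0 0 0; 0 0 0 0 0 0"

```text
time: 20.8
tool_pos: [0.4692, 0.2723, 0.1519]
ee_rot: [-3.137, 0.002, 1.284]
wrist_force: [0.8, -1.2, -2.9]
width: 0.0181
```

```bash
python3 st3.py
```

```text
20.8 tip z-mouth mm -46.1 err tool mm [0.4 0.4] rot [-3.1374e+00  2.4000e-03  1.2843e+00] F tool [-0.9  1.1  2.9] M [-0.5  -0.2  -0.01] 0.01813059509610624
```

Call:
step_arm --increments "0 0 0.2 -0.004 0.002 0; 0 0 0.1 0 0 0; 0 0 0 0 0 0"

```text
time: 21.1
tool_pos: [0.4692, 0.2724, 0.1498]
ee_rot: [3.141, -0.0, 1.284]
wrist_force: [0.0, -2.3, -2.4]
width: 0.018
```

Call:
step_arm --increments "0 0 0.1 0 0 0; 0 0 0.1 0 0 0; 0 0 0 0 0 0"

```text
time: 21.4
tool_pos: [0.4694, 0.2725, 0.1478]
ee_rot: [3.141, -0.0, 1.284]
wrist_force: [0.8, -2.2, -1.0]
width: 0.018
```

```bash
python3 st3.py
```

```text
21.4 tip z-mouth mm -50.2 err tool mm [-0.1 -0.1] rot [ 3.1411e+00 -4.0000e-04  1.2843e+00] F tool [-1.8  1.4  1. ] M [-0.68 -0.07  0.04] 0.017998614813672237
```

Call:
step_arm --increments "0 0 0.1 0 0 0; 0 0 0.1 0 0 0; 0 0 0 0 0 0"

```text
time: 21.7
tool_pos: [0.4694, 0.2725, 0.1456]
ee_rot: [3.141, -0.0, 1.284]
wrist_force: [0.3, -2.1, -1.8]
width: 0.0182
```

Call:
step_arm --increments "0 0 0.1 0 0 0; 0 0 0 0 0 0; 0 0 0 0 0 0"

```text
time: 22.0
tool_pos: [0.4694, 0.2725, 0.145]
ee_rot: [3.141, -0.0, 1.284]
wrist_force: [-0.0, -2.3, -0.0]
width: 0.0183
```

```bash
python3 st3.py
```

```text
22.0 tip z-mouth mm -53.0 err tool mm [-0.1 -0.1] rot [ 3.1411e+00 -5.0000e-04  1.2844e+00] F tool [-2.2  0.6  0. ] M [-0.73  0.05 -0.03] 0.018252118571551137
```

Call:
step_arm --increments "0 0 0.1 0 0 0; 0 0 0.1 0 0 0; 0 0 0 0 0 0"

```text
time: 22.3
tool_pos: [0.4695, 0.2726, 0.145]
ee_rot: [3.14, -0.001, 1.284]
wrist_force: [-1.0, -2.6, 7.1]
width: 0.0178
```

Call:
step_arm --increments "0 0 0.1 0 0 0; 0 0 0 0 0 0; 0 0 0 0 0 0"

```text
time: 22.6
tool_pos: [0.4695, 0.2729, 0.1449]
ee_rot: [3.14, -0.002, 1.285]
wrist_force: [-2.7, -2.3, 10.0]
width: 0.0181
```

```bash
python3 st3.py
```

```text
22.6 tip z-mouth mm -53.1 err tool mm [-0.6 -0.2] rot [ 3.1397e+00 -2.3000e-03  1.2846e+00] F tool [ -2.9  -1.9 -10. ] M [-1.04  0.88  0.  ] 0.018076788580611774
```

Call:
step_arm --increments "0 0 -0.1 0 0 0; 0 0 0 0 0 0; 0 0 0 0 0 0"

```text
time: 22.9
tool_pos: [0.4695, 0.2728, 0.1449]
ee_rot: [3.14, -0.002, 1.285]
wrist_force: [-1.9, -2.6, 7.2]
width: 0.0176
```

Call:
step_arm --increments "0 0 0 0 0 0; 0 0 0 0 0 0; 0 0 0 0 0 0; 0 0 0 0 0 0; 0 0 0 0 0 0" --claw 0

```text
time: 23.4
tool_pos: [0.4692, 0.2727, 0.1424]
ee_rot: [-3.141, -0.0, 1.284]
wrist_force: [-0.6, -0.5, -0.2]
width: 0.047
```

Call:
step_arm --increments "0 0 -1 0 0 0; 0 0 -2 0 0 0; 0 0 -3 0 0 0; 0 0 -4 0 0 0; 0 0 -4 0 0 0"

```text
time: 23.9
tool_pos: [0.469, 0.2724, 0.2847]
ee_rot: [3.141, -0.0, 1.284]
wrist_force: [-0.0, -0.0, -0.4]
width: 0.0473
```

Run:
```python
from h import *
o=get_obs();print(o['time'],o['tool_pos'],o['wrist_force'],o['width'])
im=snapshot('side');im2=snapshot('scene');np.savez('fin.npz',a=im,b=im2)
P=np.array([.4694,.2725,0])
S=np.array([.9573,-.289,0]);N=P+.1*S
for n,i in(('side',im),('scene',im2)):
    for q,nm in((P,'ours'),(N,'neighbour')):
        t=proj(n,q+[0,0,.18])[0];b=proj(n,q+[0,0,.06])[0];print(n,nm,'pred top',t.round(1),'bottom',b.round(1))
        hsv=cv2.cvtColor(i,cv2.COLOR_RGB2HSV);x0,x1=int(min(t[0],b[0]))-9,int(max(t[0],b[0]))+10;y0,y1=int(t[1])-9,int(b[1])+10
        m=(cv2.inRange(hsv[y0:y1,x0:x1],(10,110,40),(26,255,255))>0)
        print('\n'.join(''.join('#' if v else '.' for v in r) for r in m))
```

```text
23.9 [0.4689557  0.27240303 0.28465608] [-0.01135731 -0.01631521 -0.43485275] 0.047270055610014655
side ours pred top [280.6 134.7] bottom [283.5 159.9]
#...........##########
#...........##########
#...........##########
#............#########
#..............#..####
#....................#
.....................#
.....................#
....................##
........#####.......##
........#####.......##
........#####......###
........#####......###
........#####......###
........#####......###
.........#.#......####
........#####.....####
........#####.....####
........######...#####
.........#####...#####
.........#####...#####
.........#####..######
.........#####..######
.........#####..######
.........#####.#######
.........#####.#######
.........#############
..........############
..........############
..........############
..........#####.......
..........#####.......
####......#####.......
######....#####.......
######.....####.......
######.....####.......
######.....####.......
######................
######................
######................
######................
####
[... 3333 characters left out ...]

..........########.########
.........#########..#######
.........########...#######
........#########...#######
........#########...#######
........#########...#######
........########....#######
........########.....######
........########.....######
.......#########.....######
.......########......######
.......########......######
.......########......######
.......#######........#####
......########........#####
.......#######........#####
.......#######........#####
.......#####..........#####
......#######.........#####
.......................####
.......................####
.......................####
.......................####
.......................####
.......................####
```

Call:
step_arm --increments "0 0 -3 0 0 0; 0 0 0 0 0 0; 0 0 0 0 0 0; 0 0 0 0 0 0; 0 0 0 0 0 0"

```text
time: 24.5
tool_pos: [0.4688, 0.2723, 0.311]
ee_rot: [-3.139, 0.002, 1.284]
wrist_force: [-0.6, -0.2, 0.7]
width: 0.0472
```

Run:
```python
from h import *
d=np.load('fin.npz');b=snapshot('side');s=d['a'];o=get_obs();print(o['time'],o['wrist_force'])
print('change at driver',np.abs(b[130:168,274:292].astype(int)-s[130:168,274:292]).mean())
i=cv2.imread('pics/side0.png')[:,:,::-1].astype(int)
for n,(u,v) in dict(short=(328,288),bottle=(360,180),loupe1=(286,219),loupe2=(377,202),jar=(390,233)).items():
    print(n,np.abs(b[v-9:v+10,u-9:u+10].astype(int)-i[v-9:v+10,u-9:u+10]).mean().round(1))
print(close_job())
```

```text
24.55 [-0.38142036  0.01364149 -0.29189021]
change at driver 2.0453216374269005
short 27.2
bottle 2.7
loupe1 2.7
loupe2 2.6
jar 2.2
the job is handed in; nothing more can be done
None
```

Run:
```python
import numpy as np,cv2
d=np.load('fin.npz')
for k,f,(x0,x1,y0,y1) in(('a','side0',(316,342,272,306)),('b','scene0',(212,258,234,258))):
    i=cv2.imread(f'pics/{f}.png')[:,:,::-1]
    for im in(i,d[k]):
        m=cv2.inRange(cv2.cvtColor(np.ascontiguousarray(im[y0:y1,x0:x1]),cv2.COLOR_RGB2HSV),(10,110,40),(26,255,255))>0
        ys,xs=np.nonzero(m);print(f,m.sum(),(xs.mean()+x0).round(2) if len(xs) else None,(ys.mean()+y0).round(2) if len(ys) else None, im[y0:y1,x0:x1].mean().round(0))
```

```text
side0 77 326.19 282.47 183.0
side0 79 326.41 282.84 164.0
scene0 140 240.43 244.46 136.0
scene0 147 240.55 244.58 116.0
```

The long driver is standing in the wide free socket of the grey block, and I handed the job in at 24.6 s. I first laid it in the sloping cradle, in both notches with its tip pushed against the foot stop, and let go. I then took it again by the top of its handle, stood it tip-down in the socket, held it until it stopped hard at about 10 N, and let go.

**Cradle:** a picture after letting go showed the driver lying in both notches with its tip at the stop plate.

**Socket:**
- After release, the bottom of its handle sat at the same level as the fixed neighbour's: row 161 for both in the side view. In the scene view each was about 2 pixels from where I predicted it.
- The gripper was clear of it, and there was almost no force on the wrist.
- I checked this end state from pixel measurements, because I had already used all 12 picture views.

**Disagreements:**
- **Cradle origin:** it was about 12 mm off the centre of its base, which I found and corrected before lowering the driver.
- **Foot contact:** it came 3 mm beyond where I predicted.
- **Socket depth:** my first estimate put the tip 53 mm below the mouth at the stop, not 50 mm. Using the handle end as measured before the first pick-up gives about 50 mm, so I took the driver as fully home.

**Other objects:** the bottle, jar and both stands looked unchanged. The short driver's patch looked different only because of the arm's shadow: the short driver itself is within 0.5 pixel of where it started. I ran that last check just after handing in, on pictures taken before.

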